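# Refit the cutter stack of a key-cutting machine

## Task

Refit the key-cutting machine's spindle: pull the carriage fully out from under the guard by its handle, then thread the rings from the bench onto the post in this order, each fully home on what is below it: the wide flange, the toothed cutter wheel, every spacer that lies there (one to three), and the locking collar on top. Then slide the carriage fully home under the guard again, and leave the padlock and the brush where they are.

Things in the scene. Friction and masses are not known exactly. Their poses are not given: they have to be found in the camera images.
- machine: Fixed key-cutting machine: grey bed 170 x 460 mm (x, y), top 30 mm above the bench. Origin on the bench under the bed, 15 mm to -y of the bed's centre; y along the machine towards its motor housing, yaw varies. The housing stands at y 130 to 245 mm, up to 258 mm high; the black guard overhangs the bed at y 28 to 138 mm, underside 130 mm above the bench.
- spindle_foot (a point): Foot of the upright steel post on the sliding aluminium carriage, on its axis at the carriage's top (50 mm above the bench); moves with it. Post 16 mm in diameter, 57 mm tall, top 7 mm tapered to 8 mm. z up; y along the machine: the carriage comes out towards -y, 78 mm clear of the guard when fully out. Carriage top: 58 mm to each side in x, 50 mm to +y, 160 mm to -y.
- carriage_handle (a point): Carriage handle: upright black round grip, 20 mm in diameter, from the carriage's top to 42 mm above it, 135 mm to -y of the post. This point is on its axis, 25 mm above the carriage's top (75 mm above the bench); axes as spindle_foot. With the carriage home it stands 83 mm from the guard's edge.
- carriage (a joint): Slide of the carriage in m: 0 = fully home against its inner stop, the post under the guard; 0.13 = fully out against its outer stop. Stays where it is left; about 4 N of friction. Starts between 0 and 0.025.
- flange_mid (a point): Flange: the widest ring, plain dark steel, 56 mm in diameter, 10 mm thick, 0.1 to 0.21 kg. Goes on first. Through bore of 19 mm; the same both ways up. Origin at its centre (half-way up, on its axis); z along its axis. Starts lying flat on a black mat (of no height) on the bench, on the robot's right.
- cutter_mid (a point): Cutter wheel: steel ring with raked teeth round the rim, 50 mm in diameter, 8 mm thick, 60 to 130 g. Goes on second. Through bore of 19 mm; the same both ways up. Origin at its centre (half-way up, on its axis); z along its axis. Starts lying flat on a black mat (of no height) on the bench, on the robot's right.
- spacer1_mid (a point): Spacer: small plain steel ring, 30 mm in diameter, 8 mm thick, 40 g. One, two or three such identical spacers are present; an absent one reads None from the start. Go on third, in any order among themselves. Through bore of 19 mm; the same both ways up. Origin at its centre (half-way up, on its axis); z along its axis. Starts lying flat on a black mat (of no height) on the bench, on the robot's right.
- spacer2_mid (a point): Spacer: small plain steel ring, 30 mm in diameter, 8 mm thick, 40 g. One, two or three such identical spacers are present; an absent one reads None from the start. Go on third, in any order among themselves. Through bore of 19 mm; the same both ways up. Origin at its centre (half-way up, on its axis); z along its axis. Starts lying flat on a black mat (of no height) on the bench, on the robot's right.
- spacer3_mid (a point): Spacer: small plain steel ring, 30 mm in diameter, 8 mm thick, 40 g. One, two or three such identical spacers are present; an absent one reads None from the start. Go on third, in any order among themselves. Through bore of 19 mm; the same both ways up. Origin at its centre (half-way up, on its axis); z along its axis. Starts lying flat on a black mat (of no height) on the bench, on the robot's right.
- collar_mid (a point): Locking collar: plain steel ring, 38 mm in diameter and 14 mm tall (the tallest), 50 to 100 g. Goes on last, on top of the spacers. Through bore of 19 mm; the same both ways up. Origin at its centre (half-way up, on its axis); z along its axis. Starts lying flat on a black mat (of no height) on the bench, on the robot's right.
- padlock: Brass padlock standing on the bench beyond the rings, 45 x 22 x 75 mm. Origin under its centre. To be left alone.
- brush: Bench brush lying on the bench, 170 mm long. To be left alone.
Mind the look-alikes: they are no part of the job. Leave any red look-alike of the part that bears cutter_mid alone.

How it is judged:
On the way, in this order (a step that is already met when the one before it is completed fails the run):
1. the carriage is pulled fully out (beyond 0.12 m) (value of joint carriage above 0.12 m), for 0.2 s.
2. the flange is home on the carriage (horizontal distance between flange_mid and spindle_foot below 0.004 m and z of flange_mid in the frame of spindle_foot between 0.003 and 0.007 m), for 0.2 s.
3. the cutter wheel is home on the flange (all of step 2 and horizontal distance between cutter_mid and spindle_foot below 0.004 m and z of cutter_mid in the frame of spindle_foot between 0.012 and 0.016 m), for 0.2 s.
4. every spacer present is home on the cutter wheel (all of step 3 and horizontal distance between each of spacer1_mid, spacer2_mid, spacer3_mid and spindle_foot below 0.004 m and (z of spacer1_mid in the frame of spindle_foot between 0.0195 and 0.0245 m or z of spacer1_mid in the frame of spindle_foot between 0.0275 and 0.0325 m or z of spacer1_mid in the frame of spindle_foot between 0.0355 and 0.0405 m) and (z of spacer2_mid in the frame of spindle_foot between 0.0195 and 0.0245 m or z of spacer2_mid in the frame of spindle_foot between 0.0275 and 0.0325 m or z of spacer2_mid in the frame of spindle_foot between 0.0355 and 0.0405 m) and (z of spacer3_mid in the frame of spindle_foot between 0.0195 and 0.0245 m or z of spacer3_mid in the frame of spindle_foot between 0.0275 and 0.0325 m or z of spacer3_mid in the frame of spindle_foot between 0.0355 and 0.0405 m)), for 0.2 s.
5. the locking collar is home on the spacers (all of step 4 and horizontal distance between collar_mid and spindle_foot below 0.004 m and (z of collar_mid in the frame of spindle_foot between 0.03 and 0.036 m or z of collar_mid in the frame of spindle_foot between 0.038 and 0.044 m or z of collar_mid in the frame of spindle_foot between 0.046 and 0.052 m)), for 0.2 s.
At the end, for the whole second after the job is handed in: Carriage within 6 mm of its inner stop; flange, cutter wheel, all present spacers and collar on the post in that order from below, each within 2 mm (spacers 2.5, collar 3) of its seated height and 4 mm of the axis, the collar at rest (all of step 5 and value of joint carriage below 0.006 m and linear speed of collar below 0.02 m/s); the robot touches nothing.
It fails at once if the padlock is shoved more than 30 mm (distance of padlock from where it was at the start of the episode above 0.03 m).
It fails at once if the brush is shoved more than 30 mm (distance of brush from where it was at the start of the episode above 0.03 m).
Of spacer1, spacer2, spacer3 only 1 to 3 are there at a start; the rules pass over those that are not, and their reading is None.
At some moment in a run one of flange, cutter, spacer1, spacer2, spacer3, collar may be knocked a few centimetres aside while the robot is not near it.
Once in a run the grip may slacken for a moment while it holds something.
It also fails if it takes over 210 s, if anything falls off the work surface, if the arm or the gripper's body presses on something with over 40 N, if the wrist force passes 120 N, or if a joint passes its speed limit or range.

## Robot

A 6-joint arm with a two-finger parallel gripper is mounted at the origin on the work surface. World frame = base frame: x ahead of the robot, y to its left, z up, the work surface at z = 0. Lengths are in m, angles in rad, forces in N, time in s.
With the tool pointing down it reaches from about 0.35 to 0.975 m from the base axis. Payload 4.9 kg.
Tool frame: the origin (TCP) lies at the very end of the fingers, on their centre line; the grasp point (between the pads) lies 19 mm behind it; z points along the fingers, y is the line along which they close (so a half turn about z gives the same grasp; the last joint's range is limited). The gripper opens to 85 mm and grips with 20 to 120 N. Pads are 22 mm wide; open, the fingers measure 114 mm over their backs; the gripper's body (76 mm by 85 mm) begins 54 mm behind the grasp point. The pads swing forward as they close: fully open they stand 13 mm farther back than shut.
Start: joints at [1.078, 0.053, 1.613, -0, 1.476, -0.119], TCP at [0.228, 0.582, 0.231] pointing down, gripper open.
Joint ranges: [-3.01, 3.01], [-1.01, 2.22], [0.06, 2.58], [-1.02, 4.17], [0.09, 2.62], [-3.14, 3.14]. Speed limits (rad/s): [2.57, 2.57, 3.14, 3.14, 3.14, 3.14].

## Interface

Orientations are given as a unit quaternion [w, x, y, z].
In Python, from plant import state, optics, ticket, nets gives the robot as it stands. The module is installed in compiled form; this text tells all that it offers.
- The arm moves only by the shell command python3 -m inch 'ROWS' [OPENING]. ROWS is JSON, a list of rows, each an object of numbers: "dx", "dy", "dz": the shift along the tool's x, y, z as a fraction of full scale; "rx", "ry", "rz": the turn, a rotation vector about the tool's x, y, z as a fraction of full scale. In form: [{"dx": .., "dy": .., "dz": .., "rx": .., "ry": .., "rz": ..}, ...]. A call has 1 to 5 rows; each row is the pose to reach, as a shift and turn from the pose commanded when the call began, along the tool's axes at that moment; what a row does not reach only later rows make up. Full scale, the value 1, is 0.8 m for a shift and 1.5 rad for a turn. A row lasts 1/10 s, in which the tool goes at most 50 mm and 8.59 degrees, less where a joint would pass 70% of its speed; a pose out of reach is approached as far as the arm can. A call with a number of a shift or a turn outside -1 to 1 is refused whole. A call with a gripper value outside its range is refused whole. OPENING is the opening, from -1 (shut) to 1 (fully open), set as the call begins (- or left out, the last holds). The fingers move at their own pace and stop on an object; the grip force is fixed at half the most. Time passes only in rows, so rows that repeat a pose let the fingers close. It gives the time, the measured TCP pose, the force, the opening and the grip force at its end, in the units of the state.
- state(): the state, without advancing time (a new reading comes with each control period).
- optics.grab_frame(name): name is "scene" or "top" or "wrist"; returns the picture (420x560x3 uint8, red, green, blue); there is no depth.
- optics.camera_info(name): a dict with "fx", "fy", "cx", "cy" (pixels), "R" (3x3) and "t" (3): a world point X has camera coordinates R X + t. Camera axes: x right, y down, z forward; pixel columns grow to the right and rows downward; lengths in m; the calibration is good to about 2 mm. The wrist camera is an equidistant fisheye: a pixel r from the principal point sees the ray r / f radians off the axis. A picture is of the moment at which its call begins: read the wrist's pose just before it. camera_info takes no time and is no camera call; for the wrist camera it gives the pose at the moment of the call.
- ticket.job_done(): hands the job in; it is judged then, once.
Trained networks look in the newest picture that a camera, given by its name, has taken for a name from the list of things; names that differ only in an ending like _2 or _b are one class to them, and where a whole thing is asked for, a point or a joint stands for the part that bears it (a point fixed in the world has none). Each returns a list of dicts, best first, with "confidence" (0 to 1); they miss things now and then, are a little off and sometimes report something else, mostly with a low value. They report only what shows in the picture. A call takes as long as a camera call. They do not tell look-alikes from the thing itself.
- nets.boxes_of(camera, name): "bbox" ([centre column, centre row, width, height] in pixels, round what is visible of it).
- nets.outline_of(camera, name): "pixels" (420x560 bool, what is visible of it) and "bbox" ([centre column, centre row, width, height] in pixels, round what is visible of it).
The state is a dict: "time": time; "joint_pos": joint angles; "joint_vel": joint speeds; "joint_efforts": joint torques, N m; "tool_pos": TCP position; "tool_rot": TCP orientation; "contact_force": force on the tool from outside, world axes, zero at the start; "ft_torque": the same for the moment, N m; "gripper_width": opening from 0.0 (shut) to 1.0 (fully open); "grasp_force": force on a finger pad.
Only numpy, scipy, OpenCV 4.12 (cv2) and the standard library are available. Lean on these libraries where they do the work, as an engineer would, in place of code of your own. Each camera call takes 0.05 s, during which the arm holds its last target. There are 200 camera calls.

## Working session

There is one attempt and no reset: what is moved stays moved. The work goes in short steps, Python scripts to look and compute and a shell command to move; the robot and the scene stay as the last step left them, time stands still between calls to the robot, and variables do not carry over. Pictures are saved under pics/ and viewed, at most 14 in all, crops included, and the job is handed in when it is done.

```bash
mkdir -p pics; ls; python3 - <<'E'
from plant import state, optics
import cv2
s=state();print({k:s[k] for k in('time','tool_pos','tool_rot','gripper_width','contact_force')})
for n in('scene','top','wrist'):
    c=optics.camera_info(n);print(n,c)
    cv2.imwrite(f'pics/{n}0.png',optics.grab_frame(n)[...,::-1])
E
```

```text
pics
{'time': 0.0, 'tool_pos': array([0.22791942, 0.58131124, 0.2300766 ]), 'tool_rot': array([-3.02001213e-04,  1.85801334e-01,  9.82586819e-01, -9.57671761e-04]), 'gripper_width': 0.9992508660807955, 'contact_force': array([-1.03485877,  0.52819584,  0.06818009])}
scene {'fx': 512.2522359294745, 'fy': 512.2522359294745, 'cx': 284.62317955904723, 'cy': 206.36686448158235, 'R': array([[ 0.25698041,  0.96639816,  0.00597185],
       [ 0.83616439, -0.21924244, -0.50275427],
       [-0.48455152,  0.13419144, -0.86440874]]), 't': array([-0.09089948, -0.47628545,  1.58097422])}
top {'fx': 401.59604896914345, 'fy': 401.59604896914345, 'cx': 285.9283900763222, 'cy': 210.6651090156323, 'R': array([[-0.0075638 , -0.9998992 , -0.012016  ],
       [-0.98422134,  0.00956844, -0.17668278],
       [ 0.17677994,  0.01049   , -0.9841945 ]]), 't': array([-0.06509369,  0.59723432,  0.95175772])}
wrist {'fx': 325.19226210127806, 'fy': 325.19226210127806, 'cx': 274.06284107933556, 'cy': 204.69829349656732, 'R': array([[ 0.36587778,  0.93066121, -0.00178004],
       [ 0.88968084, -0.34920425,  0.29415031],
       [ 0.27313268, -0.10920672, -0.95575752]]), 't': array([-0.62449118, -0.03745658,  0.37930221])}
```

View pics/top0.png

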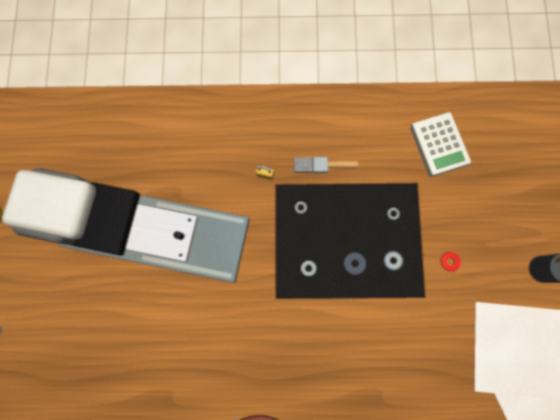

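View pics/scene0.png

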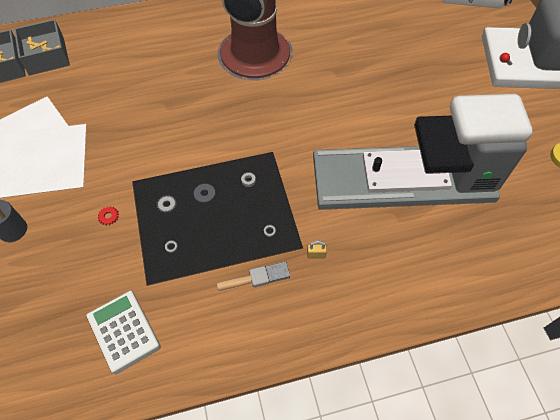

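The top view shows two spacers at (301,208) and (393,213). The collar is at (308,268), the flange at (355,263), the cutter at (393,260) and a red decoy at (450,261). The carriage handle is at about (179,236), and the padlock (264,172) and brush (325,164) lie beyond the mat. Next I'll measure all of these.

```bash
cat > h.py <<'E'
import numpy as np, cv2
from plant import state, optics, nets
from scipy.spatial.transform import Rotation as Ro
def ray(c,u,v,wrist):
    x=(u-c['cx'])/c['fx'];y=(v-c['cy'])/c['fy']
    if wrist:
        r=np.hypot(x,y);k=np.sin(r)/max(r,1e-9);d=np.array([x*k,y*k,np.cos(r)])
    else: d=np.array([x,y,1.])
    R=np.array(c['R']);return -R.T@np.array(c['t']),R.T@d
def onplane(c,u,v,z,wrist=False):
    o,d=ray(c,u,v,wrist);return o+d*(z-o[2])/d[2]
def proj(c,X,wrist=False):
    p=np.array(c['R'])@np.array(X)+c['t']
    if not wrist: return c['fx']*p[0]/p[2]+c['cx'],c['fy']*p[1]/p[2]+c['cy']
    r=np.hypot(p[0],p[1]);th=np.arctan2(r,p[2]);return c['fx']*th*p[0]/r+c['cx'],c['fy']*th*p[1]/r+c['cy']
def rot(): w,x,y,z=state()['tool_rot'];return Ro.from_quat([x,y,z,w])
def go(target,yaw=None):
    """rows fractions to get TCP to target; yaw = world angle of tool y (closing line), mod pi"""
    s=state();R=rot();d=R.inv().apply(np.array(target)-s['tool_pos'])/.8
    out=dict(zip(('dx','dy','dz'),d.round(4)))
    y=R.as_matrix()[:,1];cur=np.arctan2(y[1],y[0])
    if yaw is not None:
        e=(yaw-cur+np.pi/2)%np.pi-np.pi/2; out['rz']=round(-e/1.5,4); out['deg']=round(np.degrees(e),1)
    tz=R.as_matrix()[:,2]
    print('t',round(s['time'],2),'tcp',s['tool_pos'].round(4),'yaw',round(cur,4),'tilt',tz[:2].round(4),'q6',round(s['joint_pos'][5],2),'->',out)
E
python3 - <<'E'
from h import *
for cam in('top','scene'):
    c=optics.camera_info(cam);optics.grab_frame(cam)
    for n,z in(('flange_mid',.01),('cutter_mid',.008),('spacer1_mid',.008),('collar_mid',.014),('padlock',.04),('brush',.01),('carriage_handle',.09)):
        for d in nets.outline_of(cam,n)[:4]:
            v,u=np.nonzero(d['pixels']);
            if len(u)==0: continue
            print(cam,n,round(d['confidence'],2),np.round(d['bbox'],1),len(u),onplane(c,d['bbox'][0],d['bbox'][1],z*.5 if z<.03 else z).round(4))
s=optics.camera_info('scene')
E
```

```text
top flange_mid 0.66 [353.3 263.4  21.4  18.5] 366 [ 0.4666 -0.241   0.005 ]
top flange_mid 0.56 [267.  172.6  16.7  14.5] 197 [ 0.709 -0.02   0.005]
top cutter_mid 0.82 [390.9 258.9  18.4  15.2] 278 [ 0.4773 -0.3377  0.004 ]
top cutter_mid 0.61 [449.4 260.6  22.9  24.9] 310 [ 0.4717 -0.4864  0.004 ]
top cutter_mid 0.18 [159.6 235.4  71.6  54.7] 2837 [0.5431 0.26   0.004 ]
top spacer1_mid 0.64 [390.8 214.8   8.5   6.5] 15 [ 0.5918 -0.3435  0.004 ]
top collar_mid 0.62 [307.5 268.9  14.8  11.2] 52 [ 0.4535 -0.1236  0.007 ]
top collar_mid 0.62 [300.6 206.9  10.8  10. ] 49 [ 0.6145 -0.1083  0.007 ]
top padlock 0.69 [264.1 172.6  16.9  11.6] 160 [ 0.6992 -0.0146  0.04  ]
top brush 0.71 [325.9 167.2  65.1  16.2] 741 [ 0.7221 -0.1774  0.005 ]
top carriage_handle 0.55 [162.2 230.   74.2  53.6] 2837 [0.5458 0.2261 0.09  ]
top carriage_handle 0.41 [352.8 262.9  25.7  21.6] 315 [ 0.4639 -0.2267  0.09  ]
scene flange_mid 0.84 [203.3 193.4  19.4  19. ] 314 [ 0.4681 -0.2467  0.005 ]
scene cutter_mid 0.75 [166.2 204.5  17.1  19. ] 214 [ 0.4762 -0.3437  0.004 ]
scene cutter_mid 0.68 [108.5 214.8  26.5  22.2] 299 [ 0.4694 -0.4878  0.004 ]
scene spacer1_mid 0.51 [170.4 246.6  11.9  11.1] 108 [ 0.5966 -0.351   0.004 ]
scene collar_mid 0.71 [247.4 179.2  13.   12.3] 132 [ 0.4555 -0.1277  0.007 ]
scene collar_mid 0.71 [404.1 171.4  92.7  42.2] 2774 [0.5363 0.2778 0.007 ]
scene padlock 0.84 [317.6 250.8  15.6  18. ] 312 [ 0.7137 -0.0162  0.04  ]
scene padlock 0.2 [407.2 171.8  89.7  43.1] 2747 [0.5586 0.2701 0.04  ]
scene brush 0.95 [253.2 275.9  74.7  30.5] 981 [ 0.7222 -0.1744  0.005 ]
scene carriage_handle 0.8 [407.4 171.1  86.4  41.9] 2860 [0.5857 0.2484 0.09  ]
```

```bash
python3 - <<'E'
import cv2
a=cv2.imread('pics/top0.png');b=cv2.imread('pics/scene0.png')
x=cv2.resize(a[150:300,100:300],None,fx=3,fy=3,interpolation=cv2.INTER_CUBIC)
y=cv2.resize(a[190:290,280:480],None,fx=3,fy=3,interpolation=cv2.INTER_CUBIC)
x=x[:300];import numpy as np
cv2.imwrite('pics/c1.png',np.vstack([cv2.resize(a[190:290,270:470],(600,300),interpolation=3),cv2.resize(b[140:240,300:500],(600,300),interpolation=3)]))
E
```

```text
(no output)
```

View pics/c1.png

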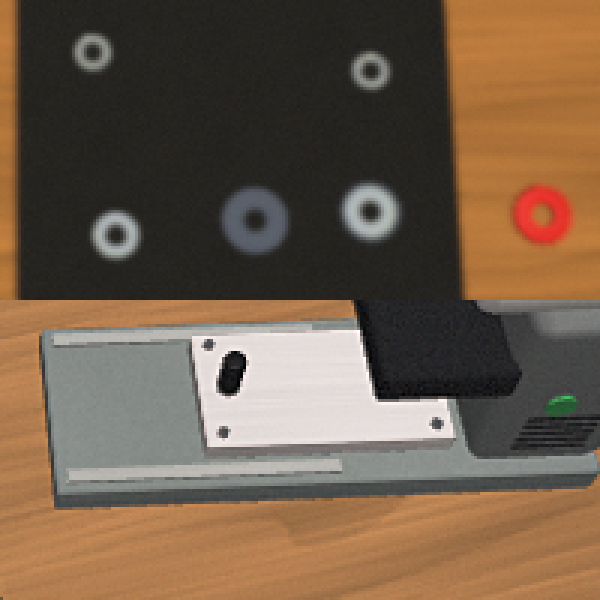

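The real cutter is the grey ring at (391,259) on the mat. The red ring at (450,261) is the decoy. Next come the carriage yaw and the handle.

```bash
cat >> h.py <<'E'
def plate(cam):
    c=optics.camera_info(cam);im=optics.grab_frame(cam)
    d=nets.outline_of(cam,'carriage_handle')
    d=max(d,key=lambda e:e['pixels'].sum())
    m=d['pixels'].astype(np.uint8)
    cn=max(cv2.findContours(m,0,cv2.CHAIN_APPROX_NONE)[0],key=len)[:,0]
    P=np.array([onplane(c,u,v,.05)[:2] for u,v in cn])
    return P,im,d
E
python3 - <<'E'
from h import *
for cam in('top','scene'):
    P,im,d=plate(cam);r=cv2.minAreaRect((P*1000).astype(np.float32));print(cam,r,cv2.boxPoints(r).round(0).tolist())
c=optics.camera_info('scene');print('top of handle',onplane(c,379,159.5,.092),'foot',onplane(c,376,169,.05))
c=optics.camera_info('top');print('handle top',onplane(c,180,236,.085))
for cam,pts in(('top',[(248,217),(235,281),(200,211-5)]),('scene',[(314,151),(318,199)])):
    c=optics.camera_info(cam);print([onplane(c,*p,.03).round(3) for p in pts])
go((0.55,0.18,.2))
E
```

```text
Traceback (most recent call last):
  File "h.py", line 29, in plate
    d=max(d,key=lambda e:e['pixels'].sum())
ValueError: max() iterable argument is empty
```

```bash
cat >> h.py <<'E'
def plate(cam,seed):
    c=optics.camera_info(cam);im=optics.grab_frame(cam)
    m=(im.min(2)>175).astype(np.uint8);n,l=cv2.connectedComponents(m)
    m=(l==l[seed[1],seed[0]]).astype(np.uint8)
    cn=max(cv2.findContours(m,0,cv2.CHAIN_APPROX_NONE)[0],key=len)[:,0]
    return np.array([onplane(c,u,v,.05)[:2] for u,v in cn]),im
E
python3 - <<'E'
from h import *
for cam,sd in(('top',(155,228)),('scene',(410,172))):
    P,im=plate(cam,sd);r=cv2.minAreaRect((P*1000).astype(np.float32));print(cam,len(P),r,cv2.boxPoints(r).round(0).tolist())
c=optics.camera_info('scene');print('top of handle',onplane(c,379,159.5,.092),'foot',onplane(c,376,169,.05))
c=optics.camera_info('top');print('handle top',onplane(c,180,236,.085))
for cam,pts in(('top',[(248,217),(235,281)]),('scene',[(314,151),(318,199)])):
    c=optics.camera_info(cam);print([onplane(c,*p,.03).round(3) for p in pts])
go((0.55,0.18,.2))
E
```

```text
top 200 ((546.0438842773438, 241.69357299804688), (151.6311492919922, 115.16024780273438), 78.11466979980469) [[474.0, 179.0], [587.0, 156.0], [618.0, 304.0], [505.0, 328.0]]
scene 351 ((539.7048950195312, 218.16058349609375), (308.8108825683594, 120.60491943359375), 77.91024780273438) [[448.0, 80.0], [566.0, 55.0], [631.0, 357.0], [513.0, 382.0]]
top of handle [0.53670502 0.19235867 0.092     ] foot [0.53622918 0.19179534 0.05      ]
handle top [0.53155107 0.18415596 0.085     ]
[array([0.585, 0.027, 0.03 ]), array([0.424, 0.058, 0.03 ])]
[array([0.428, 0.06 , 0.03 ]), array([0.573, 0.028, 0.03 ])]
t 1.15 tcp [0.2282 0.5818 0.2313] yaw 1.197 tilt [-0. -0.] q6 -0.12 -> {'dx': np.float64(-0.5579), 'dy': np.float64(-0.3207), 'dz': np.float64(0.0391)}
```

```bash
python3 - <<'E'
from h import *
go((.36,.22,.2),np.radians(78))
E
```

```text
t 1.15 tcp [0.2282 0.5818 0.2313] yaw 1.197 tilt [-0. -0.] q6 -0.12 -> {'dx': np.float64(-0.3185), 'dy': np.float64(-0.3609), 'dz': np.float64(0.0391), 'rz': np.float64(-0.1096), 'deg': np.float64(9.4)}
```

```bash
P='import h;h.go((.36,.22,.2));h.go((.536,.192,.15),1.361)'
python3 -m inch '[{"dx":-0.318,"dy":-0.361,"dz":0.039,"rz":-0.11},{"dx":-0.318,"dy":-0.361,"dz":0.039,"rz":-0.11},{"dx":-0.318,"dy":-0.361,"dz":0.039,"rz":-0.11},{"dx":-0.318,"dy":-0.361,"dz":0.039,"rz":-0.11},{"dx":-0.318,"dy":-0.361,"dz":0.039,"rz":-0.11}]' 1; python3 -c "$P"
```

```text
t 1.15 tcp [0.2282 0.5818 0.2313] yaw 1.197 tilt [-0. -0.] q6 -0.12 -> {'dx': np.float64(-0.3185), 'dy': np.float64(-0.3609), 'dz': np.float64(0.0391)}
t 1.15 tcp [0.2282 0.5818 0.2313] yaw 1.197 tilt [-0. -0.] q6 -0.12 -> {'dx': np.float64(-0.5361), 'dy': np.float64(-0.3131), 'dz': np.float64(0.1016), 'rz': np.float64(-0.1093), 'deg': np.float64(9.4)}validation failed for argument at $[0]...
```

```bash

python3 -m inch '[{"dx":-0.318,"dy":-0.361,"dz":0.039,"rx":0,"ry":0,"rz":-0.11},{"dx":-0.318,"dy":-0.361,"dz":0.039,"rx":0,"ry":0,"rz":-0.11},{"dx":-0.318,"dy":-0.361,"dz":0.039,"rx":0,"ry":0,"rz":-0.11},{"dx":-0.318,"dy":-0.361,"dz":0.039,"rx":0,"ry":0,"rz":-0.11},{"dx":-0.318,"dy":-0.361,"dz":0.039,"rx":0,"ry":0,"rz":-0.11}]' 1; python3 -c 'import h;h.go((.36,.22,.2),1.361)'
```

```text
time: 1.65
tool_pos: [0.3135, 0.3459, 0.2111]
tool_rot: [0.0, 0.104, 0.995, 0.0]
contact_force: [1.2, 0.3, 0.5]
gripper_width: 1.003
grasp_force: 0.0
t 1.65 tcp [0.3135 0.3459 0.2111] yaw 1.3628 tilt [0.0007 0.0003] q6 -0.69 -> {'dx': np.float64(-0.0893), 'dy': np.float64(-0.142), 'dz': np.float64(0.0138), 'rz': np.float64(0.0012), 'deg': np.float64(-0.1)}
```

```bash

python3 -m inch '[{"dx":-0.089,"dy":-0.142,"dz":0.014,"rx":0,"ry":0,"rz":0},{"dx":-0.089,"dy":-0.142,"dz":0.014,"rx":0,"ry":0,"rz":0},{"dx":-0.2,"dy":-0.131,"dz":0.076,"rx":0,"ry":0,"rz":0},{"dx":-0.312,"dy":-0.131,"dz":0.076,"rx":0,"ry":0,"rz":0},{"dx":-0.312,"dy":-0.131,"dz":0.076,"rx":0,"ry":0,"rz":0}]'; python3 - <<'E'
import h;h.go((.536,.192,.15),1.361)
c=h.optics.camera_info('wrist');im=h.optics.grab_frame('wrist')
print(h.proj(c,(.536,.192,.092),True))
h.cv2.imwrite('pics/w1.png',im[...,::-1])
E
```

```text
time: 2.15
tool_pos: [0.4846, 0.2076, 0.1613]
tool_rot: [0.001, 0.105, 0.995, 0.0]
contact_force: [0.1, 1.9, 0.4]
gripper_width: 0.999
grasp_force: 0.0
t 2.15 tcp [0.4846 0.2076 0.1613] yaw 1.3611 tilt [0.0012 0.0006] q6 -1.1 -> {'dx': np.float64(-0.0669), 'dy': np.float64(-0.0057), 'dz': np.float64(0.0142), 'rz': np.float64(0.0), 'deg': np.float64(-0.0)}
(np.float64(267.35605275186936), np.float64(285.0803184042113))
```

View pics/w1.png

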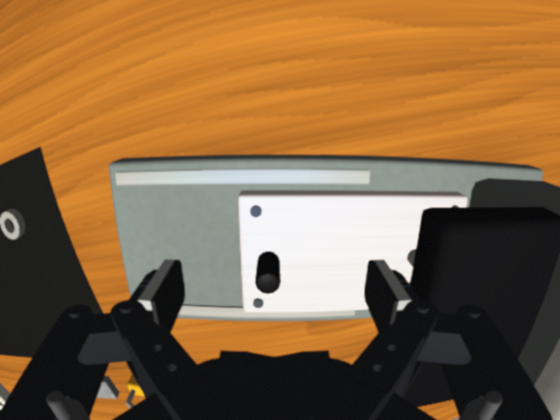

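The wrist view shows the handle top at (267,283), about 2 px from where I predicted it.

```bash

python3 -m inch '[{"dx":-0.067,"dy":-0.006,"dz":0.014,"rx":0,"ry":0,"rz":0},{"dx":-0.067,"dy":-0.006,"dz":0.014,"rx":0,"ry":0,"rz":0},{"dx":-0.067,"dy":-0.006,"dz":0.014,"rx":0,"ry":0,"rz":0}]'; python3 - <<'E'
import h;h.go((.536,.192,.056),1.361)
E
```

```text
time: 2.5
tool_pos: [0.5349, 0.1926, 0.1493]
tool_rot: [-0.001, 0.105, 0.994, -0.0]
contact_force: [-0.1, 0.7, -0.2]
gripper_width: 1.005
grasp_force: 0.0
t 2.5 tcp [0.5349 0.1926 0.1493] yaw 1.3605 tilt [-0.002  -0.0003] q6 -1.15 -> {'dx': np.float64(-0.0017), 'dy': np.float64(-0.0003), 'dz': np.float64(0.1166), 'rz': np.float64(-0.0003), 'deg': np.float64(0.0)}
```

```bash

python3 -m inch '[{"dx":0,"dy":0,"dz":0.06,"rx":0,"ry":0,"rz":0},{"dx":0,"dy":0,"dz":0.116,"rx":0,"ry":0,"rz":0},{"dx":0,"dy":0,"dz":0.116,"rx":0,"ry":0,"rz":0},{"dx":0,"dy":0,"dz":0.116,"rx":0,"ry":0,"rz":0}]'
python3 -m inch '[{"dx":0,"dy":0,"dz":0,"rx":0,"ry":0,"rz":0},{"dx":0,"dy":0,"dz":0,"rx":0,"ry":0,"rz":0},{"dx":0,"dy":0,"dz":0,"rx":0,"ry":0,"rz":0},{"dx":0,"dy":0,"dz":0,"rx":0,"ry":0,"rz":0},{"dx":0,"dy":0,"dz":0,"rx":0,"ry":0,"rz":0}]' -1;python3 -m inch '[{"dx":0,"dy":0,"dz":0,"rx":0,"ry":0,"rz":0},{"dx":0,"dy":-0.02,"dz":0,"rx":0,"ry":0,"rz":0},{"dx":0,"dy":-0.04,"dz":0,"rx":0,"ry":0,"rz":0},{"dx":0,"dy":-0.06,"dz":0,"rx":0,"ry":0,"rz":0},{"dx":0,"dy":-0.08,"dz":0,"rx":0,"ry":0,"rz":0}]'
```

```text
time: 2.9
tool_pos: [0.5337, 0.1936, 0.0581]
tool_rot: [-0.0, 0.104, 0.995, -0.0]
contact_force: [0.3, 0.5, 1.4]
gripper_width: 1.002
grasp_force: 0.0
time: 3.4
tool_pos: [0.5351, 0.1929, 0.0585]
tool_rot: [0.001, 0.104, 0.995, -0.0]
contact_force: [-1.1, -2.3, 3.7]
gripper_width: 0.216
grasp_force: 58.4
time: 3.9
tool_pos: [0.5221, 0.1316, 0.0585]
tool_rot: [0.001, 0.104, 0.995, 0.002]
contact_force: [1.1, 7.3, 3.4]
gripper_width: 0.214
grasp_force: 60.1
```

```bash

python3 -m inch '[{"dx":0,"dy":-0.02,"dz":0,"rx":0,"ry":0,"rz":0},{"dx":0,"dy":-0.04,"dz":0,"rx":0,"ry":0,"rz":0},{"dx":0,"dy":-0.05,"dz":0,"rx":0,"ry":0,"rz":0}]';  python3 -m inch '[{"dx":0,"dy":-0.01,"dz":0,"rx":0,"ry":0,"rz":0},{"dx":0,"dy":-0.015,"dz":0,"rx":0,"ry":0,"rz":0}]'; python3 -m inch '[{"dx":0,"dy":-0.008,"dz":0,"rx":0,"ry":0,"rz":0},{"dx":0,"dy":-0.008,"dz":0,"rx":0,"ry":0,"rz":0}]'
```

```text
time: 4.2
tool_pos: [0.5136, 0.0917, 0.0585]
tool_rot: [0.001, 0.105, 0.995, 0.001]
contact_force: [-0.6, 5.0, 5.7]
gripper_width: 0.215
grasp_force: 60.2
time: 4.4
tool_pos: [0.5112, 0.0801, 0.0586]
tool_rot: [0.001, 0.104, 0.995, 0.001]
contact_force: [-1.6, 5.1, 5.8]
gripper_width: 0.215
grasp_force: 60.4
time: 4.6
tool_pos: [0.5098, 0.0734, 0.0585]
tool_rot: [0.0, 0.104, 0.995, 0.0]
contact_force: [-2.4, 1.0, 6.2]
gripper_width: 0.217
grasp_force: 60.4
```

```bash

python3 -m inch '[{"dx":0,"dy":-0.006,"dz":0,"rx":0,"ry":0,"rz":0},{"dx":0,"dy":-0.006,"dz":0,"rx":0,"ry":0,"rz":0}]';  python3 -m inch '[{"dx":0,"dy":-0.006,"dz":0,"rx":0,"ry":0,"rz":0},{"dx":0,"dy":-0.006,"dz":0,"rx":0,"ry":0,"rz":0}]'
```

```text
time: 4.8
tool_pos: [0.5097, 0.0728, 0.0585]
tool_rot: [0.002, 0.105, 0.994, 0.005]
contact_force: [3.3, 19.6, 3.6]
gripper_width: 0.218
grasp_force: 60.7
time: 5.0
tool_pos: [0.5097, 0.0728, 0.0586]
tool_rot: [0.003, 0.105, 0.994, 0.01]
contact_force: [9.8, 37.3, -1.1]
gripper_width: 0.213
grasp_force: 62.6
```

The carriage is at the stop. I'll relax the command, release and rise.

```bash

python3 -m inch '[{"dx":0,"dy":0.011,"dz":0,"rx":0,"ry":0,"rz":0}]'
python3 -m inch '[{"dx":0,"dy":0,"dz":0,"rx":0,"ry":0,"rz":0},{"dx":0,"dy":0,"dz":0,"rx":0,"ry":0,"rz":0},{"dx":0,"dy":0,"dz":0,"rx":0,"ry":0,"rz":0}]' 1
python3 -m inch '[{"dx":0,"dy":0,"dz":-0.06,"rx":0,"ry":0,"rz":0},{"dx":0,"dy":0,"dz":-0.12,"rx":0,"ry":0,"rz":0},{"dx":0,"dy":0.06,"dz":-0.17,"rx":0,"ry":0,"rz":0},{"dx":0,"dy":0.06,"dz":-0.17,"rx":0,"ry":0,"rz":0}]'
python3 - <<'E'
from h import *
go((.536,.192,.15),1.361)
for n in('wrist','top','scene'):
    c=optics.camera_info(n);im=optics.grab_frame(n);w=n=='wrist'
    for X in((.5376,.2048,.107),(.5376,.2048,.05),(.5097,.0728,.092)): print(n,np.round(proj(c,X,w),1))
    cv2.imwrite(f'pics/{n}2.png',im[...,::-1])
a=[]
for n,r in(('wrist',None),('top',(170,130)),('scene',(330,110))):
    im=cv2.imread(f'pics/{n}2.png')
    if r: im=cv2.resize(im[r[1]:r[1]+100,r[0]:r[0]+140] if n=='scene' else im[180:280,120:260],(420,300),interpolation=3)
    a.append(im)
cv2.imwrite('pics/c2.png',np.vstack([cv2.resize(a[0],(400,300)).repeat(1,1)][:1]+[cv2.resize(np.hstack(a[1:]),(400,143))])) if 0 else cv2.imwrite('pics/c2.png',np.hstack([cv2.resize(a[0],(380,285)),np.vstack(a[1:])[:, :]][1:]))
E
```

```text
time: 5.1
tool_pos: [0.5099, 0.0739, 0.0585]
tool_rot: [0.001, 0.103, 0.995, 0.0]
contact_force: [-3.2, -5.5, 7.9]
gripper_width: 0.216
grasp_force: 60.9
time: 5.4
tool_pos: [0.5086, 0.0721, 0.0568]
tool_rot: [-0.0, 0.105, 0.995, -0.0]
contact_force: [1.0, 0.8, -0.2]
gripper_width: 0.721
grasp_force: 0.0
time: 5.8
tool_pos: [0.5218, 0.1208, 0.1988]
tool_rot: [0.004, 0.104, 0.995, 0.001]
contact_force: [0.4, -0.6, -0.5]
gripper_width: 0.998
grasp_force: 0.0
t 5.8 tcp [0.5218 0.1208 0.1988] yaw 1.3623 tilt [0.0089 0.0016] q6 -1.27 -> {'dx': np.float64(0.0016), 'dy': np.float64(0.0905), 'dz': np.float64(0.0613), 'rz': np.float64(0.0009), 'deg': np.float64(-0.1)}
wrist [382.1 204.9]
wrist [363.3 186.7]
wrist [211.6 199.6]
top [168.8 232.4]
top [175.6 235.3]
top [225.7 244.4]
scene [384.9 155.2]
scene [381.  168.4]
scene [329.6 160.9]
```

View pics/wrist2.png

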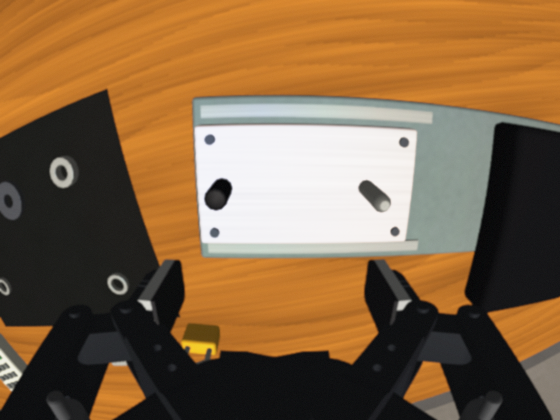

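View pics/c2.png

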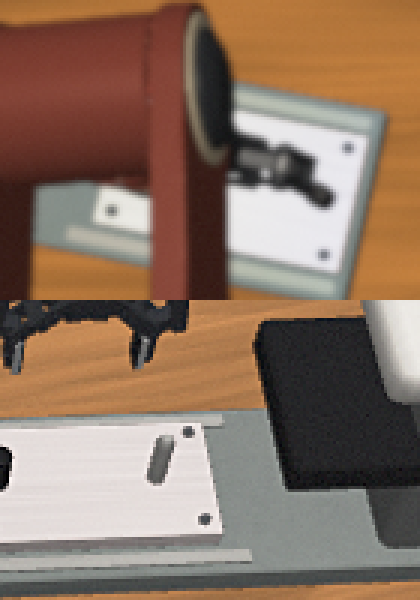

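The wrist view shows the post top at (382,203) and the foot at (364,186), within 2 px of the position derived from the handle. I'll feel the post's cross-position by gripping it lightly across the machine.

```bash
python3 -c "import h;h.go((.5376,.2048,.18),-.209);print(h.state()['joint_pos'].round(2))"
```

```text
t 5.95 tcp [0.5186 0.1192 0.1925] yaw 1.3627 tilt [-0.001  -0.0007] q6 -1.28 -> {'dx': np.float64(-0.0011), 'dy': np.float64(0.1096), 'dz': np.float64(0.0155), 'rz': np.float64(-1.0466), 'deg': np.float64(89.9)}
[ 0.09 -0.14  1.87 -0.    1.42 -1.28]
```

```bash

python3 -m inch '[{"dx":0,"dy":0.05,"dz":0,"rx":0,"ry":0,"rz":0.1},{"dx":0,"dy":0.11,"dz":0,"rx":0,"ry":0,"rz":0.2},{"dx":0,"dy":0.11,"dz":0,"rx":0,"ry":0,"rz":0.3},{"dx":0,"dy":0.11,"dz":0,"rx":0,"ry":0,"rz":0.4},{"dx":0,"dy":0.11,"dz":0,"rx":0,"ry":0,"rz":0.5}]'
python3 -m inch '[{"dx":0,"dy":0,"dz":0,"rx":0,"ry":0,"rz":0.1},{"dx":0,"dy":0,"dz":0,"rx":0,"ry":0,"rz":0.2},{"dx":0,"dy":0,"dz":0,"rx":0,"ry":0,"rz":0.3},{"dx":0,"dy":0,"dz":0,"rx":0,"ry":0,"rz":0.4},{"dx":0,"dy":0,"dz":0,"rx":0,"ry":0,"rz":0.5}]'
python3 -m inch '[{"dx":0,"dy":0,"dz":0,"rx":0,"ry":0,"rz":0.05},{"dx":0,"dy":0,"dz":0,"rx":0,"ry":0,"rz":0.05}]'
python3 -c "import h;h.go((.5376,.2048,.07),-.209)"
```

```text
time: 6.45
tool_pos: [0.5355, 0.2044, 0.1894]
tool_rot: [-0.002, 0.461, 0.887, -0.002]
contact_force: [-0.3, -0.4, 0.5]
gripper_width: 1.004
grasp_force: 0.0
time: 6.95
tool_pos: [0.5355, 0.2038, 0.1895]
tool_rot: [-0.001, 0.754, 0.656, -0.003]
contact_force: [-0.1, -0.2, 0.3]
gripper_width: 1.001
grasp_force: 0.0
time: 7.15
tool_pos: [0.5357, 0.204, 0.1899]
tool_rot: [-0.001, 0.777, 0.63, -0.003]
contact_force: [-0.4, -0.0, -1.1]
gripper_width: 1.002
grasp_force: 0.0
t 7.15 tcp [0.5357 0.204  0.1899] yaw -0.2075 tilt [-0.0054 -0.0018] q6 0.44 -> {'dx': np.float64(0.0019), 'dy': np.float64(0.0029), 'dz': np.float64(0.1498), 'rz': np.float64(0.001), 'deg': np.float64(-0.1)}
```

```bash

python3 -m inch '[{"dx":0.002,"dy":0.003,"dz":0.06,"rx":0,"ry":0,"rz":0},{"dx":0.002,"dy":0.003,"dz":0.11,"rx":0,"ry":0,"rz":0},{"dx":0.002,"dy":0.003,"dz":0.15,"rx":0,"ry":0,"rz":0},{"dx":0.002,"dy":0.003,"dz":0.15,"rx":0,"ry":0,"rz":0}]'
python3 -m inch '[{"dx":0,"dy":0,"dz":0,"rx":0,"ry":0,"rz":0},{"dx":0,"dy":0,"dz":0,"rx":0,"ry":0,"rz":0},{"dx":0,"dy":0,"dz":0,"rx":0,"ry":0,"rz":0},{"dx":0,"dy":0,"dz":0,"rx":0,"ry":0,"rz":0},{"dx":0,"dy":0,"dz":0,"rx":0,"ry":0,"rz":0}]' -1
python3 -c "import h;h.go((.5376,.2048,.07),-.209)"
python3 -m inch '[{"dx":0,"dy":0,"dz":0,"rx":0,"ry":0,"rz":0},{"dx":0,"dy":0,"dz":0,"rx":0,"ry":0,"rz":0},{"dx":0,"dy":0,"dz":0,"rx":0,"ry":0,"rz":0}]' 1
python3 -c "import h;h.go((.5376,.2048,.07),-.209)"
```

```text
time: 7.55
tool_pos: [0.5342, 0.2045, 0.0655]
tool_rot: [-0.003, 0.776, 0.631, -0.007]
contact_force: [-0.8, -0.6, -1.2]
gripper_width: 1.001
grasp_force: 0.0
time: 8.05
tool_pos: [0.5387, 0.2074, 0.0751]
tool_rot: [-0.002, 0.776, 0.63, -0.001]
contact_force: [-5.5, -0.5, -0.6]
gripper_width: 0.164
grasp_force: 58.8
t 8.05 tcp [0.5387 0.2074 0.0751] yaw -0.2066 tilt [-0.0039  0.0014] q6 0.44 -> {'dx': np.float64(-0.0034), 'dy': np.float64(-0.0007), 'dz': np.float64(0.0064), 'rz': np.float64(0.0016), 'deg': np.float64(-0.1)}
time: 8.35
tool_pos: [0.5401, 0.2066, 0.0735]
tool_rot: [0.0, 0.776, 0.631, 0.0]
contact_force: [-0.2, -0.7, 0.5]
gripper_width: 0.669
grasp_force: 0.0
t 8.35 tcp [0.5401 0.2066 0.0735] yaw -0.2064 tilt [ 0.0006 -0.    ] q6 0.44 -> {'dx': np.float64(-0.0029), 'dy': np.float64(-0.0026), 'dz': np.float64(0.0044), 'rz': np.float64(0.0017), 'deg': np.float64(-0.1)}
```

```bash
Z='import h;s=h.state();print(s["tool_pos"].round(4))'
for i in 1 2 3 4; do python3 -m inch '[{"dx":0,"dy":0,"dz":0,"rx":0,"ry":0,"rz":0}]' | sed -n 2p; done
python3 -m inch '[{"dx":0,"dy":0,"dz":0,"rx":0,"ry":0,"rz":0},{"dx":0,"dy":0,"dz":0,"rx":0,"ry":0,"rz":0},{"dx":0,"dy":0,"dz":0,"rx":0,"ry":0,"rz":0},{"dx":0,"dy":0,"dz":0,"rx":0,"ry":0,"rz":0},{"dx":0,"dy":0,"dz":0,"rx":0,"ry":0,"rz":0}]' -1 | sed -n 2,6p
for i in 1 2 3; do python3 -m inch '[{"dx":0,"dy":0,"dz":0,"rx":0,"ry":0,"rz":0}]' | sed -n 2,4p; done
```

```text
tool_pos: [0.54, 0.2066, 0.0734]
tool_pos: [0.5399, 0.2066, 0.0733]
tool_pos: [0.5399, 0.2066, 0.0733]
tool_pos: [0.5399, 0.2066, 0.0733]
tool_pos: [0.5386, 0.207, 0.0736]
tool_rot: [-0.001, 0.776, 0.63, -0.001]
contact_force: [-2.5, 0.8, -4.4]
gripper_width: 0.164
grasp_force: 58.8
tool_pos: [0.5386, 0.2069, 0.0736]
tool_rot: [-0.001, 0.776, 0.631, -0.001]
contact_force: [-5.6, -0.5, 4.5]
tool_pos: [0.5386, 0.2069, 0.0735]
tool_rot: [-0.001, 0.776, 0.631, -0.001]
contact_force: [-5.5, 0.1, 4.2]
tool_pos: [0.5386, 0.2069, 0.0735]
tool_rot: [-0.001, 0.776, 0.631, -0.001]
contact_force: [-5.2, -0.2, 4.1]
```

The post is at (0.5382, 0.2048). Next is the flange.

```bash

python3 -m inch '[{"dx":0,"dy":0,"dz":0,"rx":0,"ry":0,"rz":0},{"dx":0,"dy":0,"dz":0,"rx":0,"ry":0,"rz":0},{"dx":0,"dy":0,"dz":-0.03,"rx":0,"ry":0,"rz":0},{"dx":0,"dy":0,"dz":-0.09,"rx":0,"ry":0,"rz":0},{"dx":0,"dy":0,"dz":-0.15,"rx":0,"ry":0,"rz":0}]' 1
python3 -c "import h;h.go((.467,-.243,.19),-.209)"
```

```text
time: 10.05
tool_pos: [0.5392, 0.2063, 0.1934]
tool_rot: [-0.0, 0.776, 0.63, -0.001]
contact_force: [0.7, 0.6, 0.6]
gripper_width: 0.991
grasp_force: 0.0
t 10.05 tcp [0.5392 0.2063 0.1934] yaw -0.2066 tilt [-0.0024 -0.0007] q6 0.44 -> {'dx': np.float64(-0.5682), 'dy': np.float64(0.027), 'dz': np.float64(0.0049), 'rz': np.float64(0.0016), 'deg': np.float64(-0.1)}
```

```bash

python3 -m inch '[{"dx":-0.568,"dy":0.027,"dz":0,"rx":0,"ry":0,"rz":0},{"dx":-0.568,"dy":0.027,"dz":0,"rx":0,"ry":0,"rz":0},{"dx":-0.568,"dy":0.027,"dz":0,"rx":0,"ry":0,"rz":0},{"dx":-0.568,"dy":0.027,"dz":0,"rx":0,"ry":0,"rz":0},{"dx":-0.568,"dy":0.027,"dz":0,"rx":0,"ry":0,"rz":0}]' | head -2
python3 -m inch '[{"dx":-0.263,"dy":0.012,"dz":0,"rx":0,"ry":0,"rz":0},{"dx":-0.263,"dy":0.012,"dz":0,"rx":0,"ry":0,"rz":0},{"dx":-0.263,"dy":0.012,"dz":0,"rx":0,"ry":0,"rz":0},{"dx":-0.263,"dy":0.012,"dz":0,"rx":0,"ry":0,"rz":0},{"dx":-0.263,"dy":0.012,"dz":0,"rx":0,"ry":0,"rz":0}]' | head -2
cat >> h.py <<'E'
def rings(zc=.005):
    """wrist view: rings/holes on the mat -> list of (world xy, pixel centre, diameter mm, mean colour)"""
    c=optics.camera_info('wrist');im=optics.grab_frame('wrist')
    g=cv2.medianBlur(im,3).max(2); m=(g>75).astype(np.uint8)
    n,l,st,ce=cv2.connectedComponentsWithStats(m);out=[]
    for i in range(1,n):
        x,y,w,h,a=st[i]
        if not(12<w<130 and 12<h<130 and x>0 and y>0 and x+w<560 and y+h<420):continue
        cn=max(cv2.findContours((l==i).astype(np.uint8),cv2.RETR_EXTERNAL,cv2.CHAIN_APPROX_NONE)[0],key=len)
        P=np.array([onplane(c,u,v,zc,True)[:2] for u,v in cn[:,0]],np.float32)*1000
        (ex,ey),(a1,a2),_=cv2.fitEllipse(P) if len(P)>5 else ((0,0),(0,0),0)
        if 20<a1<70 and a2/a1<1.35: out.append((round(ex/1000,4),round(ey/1000,4),round((a1+a2)/2,1),ce[i].round().tolist(),im[l==i].mean(0).round().tolist()))
    return out,im
E
python3 - <<'E'
from h import *
o,im=rings()
for r in o:print(r)
go((.467,-.243,.19),-.209);cv2.imwrite('pics/w3.png',im[...,::-1])
E
```

```text
time: 10.55
tool_pos: [0.4999, -0.042, 0.1937]
time: 11.05
tool_pos: [0.4656, -0.2525, 0.1937]
(0.6153, -0.1074, 32.9, [385.0, 21.0], [195.0, 196.0, 191.0])
(0.4559, -0.1238, 41.0, [237.0, 61.0], [217.0, 217.0, 213.0])
(0.4677, -0.244, 57.1, [274.0, 172.0], [155.0, 166.0, 182.0])
(0.5963, -0.3491, 34.2, [401.0, 237.0], [188.0, 188.0, 182.0])
(0.4745, -0.3429, 52.0, [298.0, 255.0], [203.0, 205.0, 203.0])
t 11.1 tcp [ 0.4658 -0.2518  0.1935] yaw -0.2113 tilt [ 0.0001 -0.0014] q6 -0.42 -> {'dx': np.float64(0.0111), 'dy': np.float64(-0.0008), 'dz': np.float64(0.0044), 'rz': np.float64(-0.0016), 'deg': np.float64(0.1)}
```

View pics/w3.png

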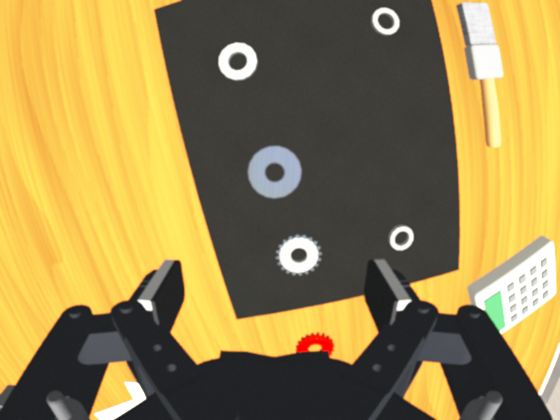

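All five rings are plain in the wrist view: spacers at (385,21) and (401,237), collar at (237,61), flange at (274,172) and toothed cutter at (298,255). The red decoy is at (315,343). The measured diameters match. Now I'll descend on the flange.

```bash

python3 -m inch '[{"dx":0,"dy":0,"dz":0,"rx":0,"ry":0,"rz":0}]'|head -2; python3 -c "import h;h.go((.4677,-.244,.04),-.209)"
```

```text
time: 11.2
tool_pos: [0.4665, -0.2482, 0.1932]
t 11.2 tcp [ 0.4665 -0.2482  0.1932] yaw -0.2079 tilt [0.0001 0.0007] q6 -0.42 -> {'dx': np.float64(0.0053), 'dy': np.float64(0.0004), 'dz': np.float64(0.1916), 'rz': np.float64(0.0008), 'deg': np.float64(-0.1)}
```

```bash

python3 -m inch '[{"dx":0.001,"dy":0.0,"dz":0.06,"rx":0,"ry":0,"rz":0},{"dx":0.001,"dy":0,"dz":0.12,"rx":0,"ry":0,"rz":0},{"dx":0.001,"dy":0,"dz":0.18,"rx":0,"ry":0,"rz":0},{"dx":0.001,"dy":0,"dz":0.18,"rx":0,"ry":0,"rz":0},{"dx":0.001,"dy":0,"dz":0.18,"rx":0,"ry":0,"rz":0}]'|head -2; python3 - <<'E'
from h import *
for r in rings()[0]:print(r)
go((.4677,-.244,-.003),-.209)
E
```

```text
time: 11.7
tool_pos: [0.4669, -0.2457, 0.0494]
(0.4556, -0.1235, 41.1, [212.0, 39.0], [221.0, 221.0, 218.0])
(0.4675, -0.2447, 57.1, [275.0, 229.0], [164.0, 173.0, 182.0])
(0.4766, -0.3377, 46.1, [312.0, 338.0], [202.0, 202.0, 201.0])
t 11.75 tcp [ 0.4684 -0.2471  0.0516] yaw -0.2048 tilt [ 0.0025 -0.0016] q6 -0.42 -> {'dx': np.float64(0.0037), 'dy': np.float64(-0.0018), 'dz': np.float64(0.0682), 'rz': np.float64(0.0028), 'deg': np.float64(-0.2)}
```

```bash

python3 -m inch '[{"dx":0.003,"dy":0.0,"dz":0.03,"rx":0,"ry":0,"rz":0},{"dx":0.003,"dy":0,"dz":0.06,"rx":0,"ry":0,"rz":0},{"dx":0.003,"dy":0,"dz":0.066,"rx":0,"ry":0,"rz":0},{"dx":0.003,"dy":0,"dz":0.066,"rx":0,"ry":0,"rz":0},{"dx":0.003,"dy":0,"dz":0.066,"rx":0,"ry":0,"rz":0}]'; python3 - <<'E'
from h import *
go((.4676,-.2445,-.003),-.209)
E
```

```text
time: 12.25
tool_pos: [0.469, -0.2461, -0.0008]
tool_rot: [0.002, 0.776, 0.631, 0.001]
contact_force: [0.0, 0.2, 0.6]
gripper_width: 0.995
grasp_force: 0.0
t 12.25 tcp [ 0.469  -0.2461 -0.0008] yaw -0.2062 tilt [ 0.0036 -0.0026] q6 -0.42 -> {'dx': np.float64(0.0016), 'dy': np.float64(-0.0022), 'dz': np.float64(0.0028), 'rz': np.float64(0.0018), 'deg': np.float64(-0.2)}
```

```bash

python3 -m inch '[{"dx":0.002,"dy":-0.002,"dz":0.002,"rx":0,"ry":0,"rz":0},{"dx":0.002,"dy":-0.002,"dz":0.002,"rx":0,"ry":0,"rz":0}]'|head -2
python3 -m inch '[{"dx":0,"dy":0,"dz":0,"rx":0,"ry":0,"rz":0},{"dx":0,"dy":0,"dz":0,"rx":0,"ry":0,"rz":0},{"dx":0,"dy":0,"dz":0,"rx":0,"ry":0,"rz":0},{"dx":0,"dy":0,"dz":0,"rx":0,"ry":0,"rz":0}]' -1; python3 - <<'E'
from h import *
go((.4676,-.2445,.15),-.209)
E
```

```text
time: 12.45
tool_pos: [0.4665, -0.2433, -0.004]
time: 12.85
tool_pos: [0.4672, -0.2439, -0.0033]
tool_rot: [0.001, 0.776, 0.63, 0.0]
contact_force: [-1.0, 0.7, 7.2]
gripper_width: 0.62
grasp_force: 67.5
t 12.85 tcp [ 0.4672 -0.2439 -0.0033] yaw -0.2066 tilt [ 0.002  -0.0014] q6 -0.42 -> {'dx': np.float64(-0.0008), 'dy': np.float64(0.0011), 'dz': np.float64(-0.1917), 'rz': np.float64(0.0016), 'deg': np.float64(-0.1)}
```

The flange is gripped. I'll lift and carry it.

```bash

python3 -m inch '[{"dx":0,"dy":0,"dz":-0.02,"rx":0,"ry":0,"rz":0},{"dx":0,"dy":0,"dz":-0.07,"rx":0,"ry":0,"rz":0},{"dx":0,"dy":0,"dz":-0.13,"rx":0,"ry":0,"rz":0},{"dx":0,"dy":0,"dz":-0.19,"rx":0,"ry":0,"rz":0},{"dx":0,"dy":0,"dz":-0.21,"rx":0,"ry":0,"rz":0}]'; python3 - <<'E'
from h import *
go((.5382,.2048,.165),-.209)
E
```

```text
time: 13.35
tool_pos: [0.4683, -0.2447, 0.1689]
tool_rot: [0.005, 0.776, 0.63, 0.001]
contact_force: [0.5, -0.7, -0.5]
gripper_width: 0.624
grasp_force: 63.9
t 13.35 tcp [ 0.4683 -0.2447  0.1689] yaw -0.2064 tilt [ 0.0076 -0.0054] q6 -0.42 -> {'dx': np.float64(0.5679), 'dy': np.float64(-0.0297), 'dz': np.float64(0.0025), 'rz': np.float64(0.0017), 'deg': np.float64(-0.1)}
```

```bash

python3 -m inch '[{"dx":0.05,"dy":-0.002,"dz":0,"rx":0,"ry":0,"rz":0},{"dx":0.11,"dy":-0.005,"dz":0,"rx":0,"ry":0,"rz":0},{"dx":0.17,"dy":-0.008,"dz":0,"rx":0,"ry":0,"rz":0},{"dx":0.23,"dy":-0.012,"dz":0,"rx":0,"ry":0,"rz":0},{"dx":0.29,"dy":-0.015,"dz":0,"rx":0,"ry":0,"rz":0}]'
python3 -m inch '[{"dx":0.06,"dy":-0.003,"dz":0,"rx":0,"ry":0,"rz":0},{"dx":0.12,"dy":-0.006,"dz":0,"rx":0,"ry":0,"rz":0},{"dx":0.18,"dy":-0.009,"dz":0,"rx":0,"ry":0,"rz":0},{"dx":0.23,"dy":-0.012,"dz":0,"rx":0,"ry":0,"rz":0},{"dx":0.278,"dy":-0.015,"dz":0,"rx":0,"ry":0,"rz":0}]'
python3 -m inch '[{"dx":0,"dy":0,"dz":0,"rx":0,"ry":0,"rz":0},{"dx":0,"dy":0,"dz":0,"rx":0,"ry":0,"rz":0},{"dx":0,"dy":0,"dz":0,"rx":0,"ry":0,"rz":0}]'|head -2
python3 - <<'E'
from h import *
go((.5382,.2048,.125),-.209)
cv2.imwrite('pics/w4.png',optics.grab_frame('wrist')[...,::-1])
E
```

```text
time: 13.85
tool_pos: [0.5008, -0.0116, 0.1613]
tool_rot: [-0.001, 0.776, 0.63, -0.001]
contact_force: [1.4, 0.9, -1.6]
gripper_width: 0.616
grasp_force: 63.8
time: 14.35
tool_pos: [0.5347, 0.2085, 0.161]
tool_rot: [-0.001, 0.776, 0.631, -0.001]
contact_force: [1.0, -1.4, -1.1]
gripper_width: 0.62
grasp_force: 63.8
time: 14.65
tool_pos: [0.535, 0.2057, 0.1617]
t 14.65 tcp [0.535  0.2057 0.1617] yaw -0.2071 tilt [-0.002  -0.0009] q6 0.44 -> {'dx': np.float64(-0.0002), 'dy': np.float64(0.0042), 'dz': np.float64(0.0459), 'rz': np.float64(0.0012), 'deg': np.float64(-0.1)}
```

View pics/w4.png

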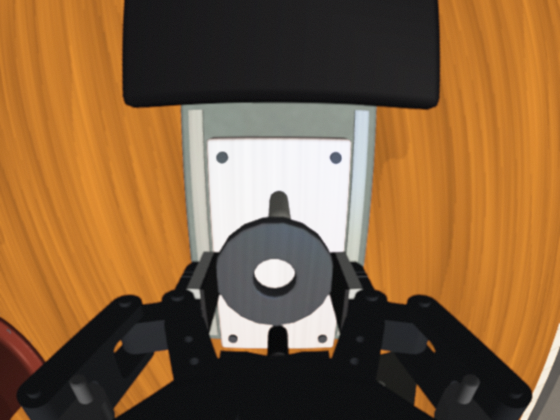

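The view shows the flange held with its bore at (274,273). The post top stands behind it at about (279,197), so I'll compare that with the calibration.

```bash
python3 - <<'E'
from h import *
c=optics.camera_info('wrist')
print(-c['R'].T@c['t'])
for z in(.107,.07,.05):print(z,np.round(proj(c,(.5382,.2048,z),True),1))
s=state()['tool_pos'];print('ring ctr at tcp',np.round(proj(c,(s[0],s[1],s[2]+.008),True),1))
im=cv2.imread('pics/w4.png');g=im.max(2);print(g[186:216:3,262:298:3])
E
```

```text
[0.550967   0.27960134 0.30419673]
0.107 [279.  226.7]
0.07 [278.4 209.1]
0.05 [278.1 201.6]
ring ctr at tcp [274.3 274.5]
[[247 246 247 247 249 248 247 245 247 248 248 248]
 [246 246 247 248 250 244 243 245 246 248 248 248]
 [246 246 247 243 131  75  76 133 243 248 247 248]
 [246 246 246 117  64  66  68  67 144 248 247 247]
 [246 246 238  71  67  68  68  71  89 245 247 248]
 [246 245 220  67  66  69  69  72  77 234 247 247]
 [245 245 219  67  68  68  68  72  78 219 247 247]
 [246 246 208  66  68  70  70  74  80 194 246 247]
 [246 246 188  67  69  73  78  79  80 155 246 247]
 [246 246 174  70  84  90  98  98  94 135 246 247]]
```

The calibration and picture agree within about 0.5 mm. Now I'll align and thread.

```bash

python3 -m inch '[{"dx":0,"dy":0.004,"dz":0,"rx":0,"ry":0,"rz":0},{"dx":0,"dy":0.004,"dz":0.04,"rx":0,"ry":0,"rz":0},{"dx":0,"dy":0.004,"dz":0.05,"rx":0,"ry":0,"rz":0},{"dx":0,"dy":0.004,"dz":0.05,"rx":0,"ry":0,"rz":0},{"dx":0,"dy":0.004,"dz":0.05,"rx":0,"ry":0,"rz":0}]'
python3 -c "import h;h.go((.5382,.2048,.09),-.209)"
```

```text
time: 15.2
tool_pos: [0.5391, 0.2057, 0.1235]
tool_rot: [0.0, 0.776, 0.63, 0.0]
contact_force: [0.3, -0.8, -2.0]
gripper_width: 0.62
grasp_force: 63.8
t 15.2 tcp [0.5391 0.2057 0.1235] yaw -0.207 tilt [0.0003 0.0001] q6 0.44 -> {'dx': np.float64(-0.0013), 'dy': np.float64(-0.0008), 'dz': np.float64(0.0418), 'rz': np.float64(0.0013), 'deg': np.float64(-0.1)}
```

```bash

python3 -m inch '[{"dx":-0.001,"dy":-0.001,"dz":0.01,"rx":0,"ry":0,"rz":0},{"dx":-0.001,"dy":-0.001,"dz":0.02,"rx":0,"ry":0,"rz":0},{"dx":-0.001,"dy":-0.001,"dz":0.03,"rx":0,"ry":0,"rz":0},{"dx":-0.001,"dy":-0.001,"dz":0.04,"rx":0,"ry":0,"rz":0},{"dx":-0.001,"dy":-0.001,"dz":0.045,"rx":0,"ry":0,"rz":0}]'
python3 -c "import h;h.go((.5382,.2048,.048),-.209)"
```

```text
time: 15.7
tool_pos: [0.5375, 0.2055, 0.0858]
tool_rot: [-0.0, 0.776, 0.63, -0.0]
contact_force: [1.0, 0.8, -1.7]
gripper_width: 0.618
grasp_force: 63.9
t 15.7 tcp [0.5375 0.2055 0.0858] yaw -0.2064 tilt [-0.0009  0.0003] q6 0.44 -> {'dx': np.float64(-0.0007), 'dy': np.float64(0.0011), 'dz': np.float64(0.0472), 'rz': np.float64(0.0017), 'deg': np.float64(-0.1)}
```

```bash

python3 -m inch '[{"dx":0,"dy":0.001,"dz":0.015,"rx":0,"ry":0,"rz":0},{"dx":0,"dy":0.001,"dz":0.03,"rx":0,"ry":0,"rz":0},{"dx":0,"dy":0.001,"dz":0.042,"rx":0,"ry":0,"rz":0},{"dx":0,"dy":0.001,"dz":0.046,"rx":0,"ry":0,"rz":0},{"dx":0,"dy":0.001,"dz":0.046,"rx":0,"ry":0,"rz":0}]'
python3 -m inch '[{"dx":0,"dy":0,"dz":0,"rx":0,"ry":0,"rz":0},{"dx":0,"dy":0,"dz":0,"rx":0,"ry":0,"rz":0}]'
python3 -c "import h;h.go((.5382,.2048,.048),-.209)"
```

```text
time: 16.2
tool_pos: [0.5381, 0.2051, 0.0492]
tool_rot: [-0.0, 0.776, 0.63, -0.001]
contact_force: [0.3, 1.3, -2.8]
gripper_width: 0.615
grasp_force: 63.8
time: 16.4
tool_pos: [0.5389, 0.2051, 0.0506]
tool_rot: [0.0, 0.776, 0.63, 0.0]
contact_force: [-0.2, 0.4, -2.8]
gripper_width: 0.62
grasp_force: 63.8
t 16.4 tcp [0.5389 0.2051 0.0506] yaw -0.2064 tilt [ 0.0005 -0.0002] q6 0.44 -> {'dx': np.float64(-0.0006), 'dy': np.float64(-0.0007), 'dz': np.float64(0.0033), 'rz': np.float64(0.0017), 'deg': np.float64(-0.1)}
```

```bash

python3 -m inch '[{"dx":0,"dy":0,"dz":0.003,"rx":0,"ry":0,"rz":0},{"dx":0,"dy":0,"dz":0.005,"rx":0,"ry":0,"rz":0},{"dx":0,"dy":0,"dz":0.005,"rx":0,"ry":0,"rz":0}]'
python3 -m inch '[{"dx":0,"dy":0,"dz":0,"rx":0,"ry":0,"rz":0},{"dx":0,"dy":0,"dz":0,"rx":0,"ry":0,"rz":0},{"dx":0,"dy":0,"dz":-0.01,"rx":0,"ry":0,"rz":0},{"dx":0,"dy":0,"dz":-0.03,"rx":0,"ry":0,"rz":0},{"dx":0,"dy":0,"dz":-0.08,"rx":0,"ry":0,"rz":0}]' 1
python3 -m inch '[{"dx":0,"dy":0,"dz":-0.06,"rx":0,"ry":0,"rz":0},{"dx":0,"dy":0,"dz":-0.1,"rx":0,"ry":0,"rz":0},{"dx":0,"dy":0,"dz":-0.1,"rx":0,"ry":0,"rz":0}]'
python3 - <<'E'
from h import *
c=optics.camera_info('wrist');im=optics.grab_frame('wrist')
cv2.imwrite('pics/w5.png',im[...,::-1]);print(np.round(proj(c,(.5382,.2048,.06),True),1))
u,v=proj(c,(.5382,.2048,.06),True)
go((.4745,-.340,.18),-.209)
print(im.max(2)[int(v)-30:int(v)+31:4,int(u)-48:int(u)+49:4])
E
```

```text
time: 16.7
tool_pos: [0.5389, 0.2052, 0.0467]
tool_rot: [0.0, 0.776, 0.63, 0.0]
contact_force: [-0.3, -0.1, 1.1]
gripper_width: 0.62
grasp_force: 65.3
time: 17.2
tool_pos: [0.536, 0.2045, 0.1081]
tool_rot: [-0.002, 0.776, 0.63, -0.003]
contact_force: [1.3, -0.5, -0.7]
gripper_width: 1.003
grasp_force: 0.0
time: 17.5
tool_pos: [0.5426, 0.2062, 0.1994]
tool_rot: [0.003, 0.776, 0.63, 0.006]
contact_force: [0.3, -1.2, 0.5]
gripper_width: 1.003
grasp_force: 0.0
[267.7 196.3]
t 17.55 tcp [0.541  0.2058 0.1958] yaw -0.2064 tilt [0.0088 0.0021] q6 0.44 -> {'dx': np.float64(-0.6849), 'dy': np.float64(0.0583), 'dz': np.float64(0.0176), 'rz': np.float64(0.0017), 'deg': np.float64(-0.1)}
[[247 246 244 247 246 250 248 247 249 220 115  90  90  94  89 158 242 248
  248 250 250 249 250 250 251]
 [246 245 244 247 246 250 248 245 119 106 113 116 116 117 119 120 102 195
  248 250 250 249 250 250 250]
 [246 245 244 247 246 249 248  90 109 112 112 114 115 117 115 118 117 114
  164 250 249 249 249 250 250]
 [246 245 244 247 245 250 157 109 110 112 111 112 113 115 113 116 116 118
  110 239 249 249 250 250 
[... 565 characters left out ...]
08 113  75  92 105 110  96 106 110 110
  113 114 244 248 248 249 249]
 [246 246 245 246 245 247 102 104 109 111  81 148 216 173 114 108 109 109
  112 162 247 247 248 248 249]
 [246 245 245 246 245 248 190 101 107 108  83 200 215 215 118 108 106 109
  110 239 247 247 248 248 249]
 [247 245 245 246 245 248 249 166 102 105 104 120 191 144 107 104 108 105
  219 247 246 247 247 248 248]
 [247 246 245 246 245 248 248 246 178 102 106 102 103 107 108 103 125 234
  245 247 246 247 247 247 248]
 [247 246 245 246 245 248 248 245 248 247 196 144 113 121 163 216 247 246
  245 246 246 247 247 247 248]
 [246 246 245 246 245 248 248 245 247 247 247 249 248 246 245 245 246 247
  245 246 246 247 246 247 247]]
```

The flange is on the post and seated. Next is the cutter.

```bash

python3 -m inch '[{"dx":-0.3125,"dy":0.028,"dz":0,"rx":0,"ry":0,"rz":0},{"dx":-0.3125,"dy":0.028,"dz":0,"rx":0,"ry":0,"rz":0},{"dx":-0.3125,"dy":0.028,"dz":0,"rx":0,"ry":0,"rz":0},{"dx":-0.3125,"dy":0.028,"dz":0,"rx":0,"ry":0,"rz":0},{"dx":-0.3125,"dy":0.028,"dz":0,"rx":0,"ry":0,"rz":0}]' | head -2
python3 -m inch '[{"dx":-0.36,"dy":0.03,"dz":0,"rx":0,"ry":0,"rz":0},{"dx":-0.36,"dy":0.03,"dz":0,"rx":0,"ry":0,"rz":0},{"dx":-0.36,"dy":0.03,"dz":0.01,"rx":0,"ry":0,"rz":0},{"dx":-0.36,"dy":0.03,"dz":0.02,"rx":0,"ry":0,"rz":0},{"dx":-0.36,"dy":0.03,"dz":0.03,"rx":0,"ry":0,"rz":0}]' | head -2
python3 -m inch '[{"dx":-0.06,"dy":0,"dz":0.06,"rx":0,"ry":0,"rz":0},{"dx":-0.06,"dy":0,"dz":0.08,"rx":0,"ry":0,"rz":0},{"dx":-0.06,"dy":0,"dz":0.08,"rx":0,"ry":0,"rz":0}]' | head -2
python3 - <<'E'
from h import *
for r in rings(.004)[0]:print(r)
go((.475,-.341,.05),-.209)
E
```

```text
time: 18.05
tool_pos: [0.5081, -0.0447, 0.1893]
time: 18.55
tool_pos: [0.478, -0.292, 0.1737]
time: 18.85
tool_pos: [0.4651, -0.3359, 0.1037]
(0.5966, -0.3492, 33.3, [433.0, 190.0], [193.0, 193.0, 188.0])
(0.4744, -0.3428, 51.7, [289.0, 212.0], [207.0, 210.0, 211.0])
t 18.9 tcp [ 0.4668 -0.3359  0.1065] yaw -0.2082 tilt [-0.0051  0.0051] q6 -0.55 -> {'dx': np.float64(-0.0044), 'dy': np.float64(0.0118), 'dz': np.float64(0.0705), 'rz': np.float64(0.0005), 'deg': np.float64(-0.0)}
```

```bash

python3 -m inch '[{"dx":-0.007,"dy":0.0115,"dz":0.02,"rx":0,"ry":0,"rz":0},{"dx":-0.007,"dy":0.0115,"dz":0.08,"rx":0,"ry":0,"rz":0},{"dx":-0.007,"dy":0.0115,"dz":0.12,"rx":0,"ry":0,"rz":0},{"dx":-0.007,"dy":0.0115,"dz":0.12,"rx":0,"ry":0,"rz":0},{"dx":-0.007,"dy":0.0115,"dz":0.12,"rx":0,"ry":0,"rz":0}]' | head -2
python3 -c "import h;h.go((.4744,-.3428,-.002),-.209)"
```

```text
time: 19.4
tool_pos: [0.4778, -0.344, 0.0153]
t 19.4 tcp [ 0.4778 -0.344   0.0153] yaw -0.2052 tilt [ 0.0009 -0.0006] q6 -0.55 -> {'dx': np.float64(0.0006), 'dy': np.float64(-0.0045), 'dz': np.float64(0.0216), 'rz': np.float64(0.0025), 'deg': np.float64(-0.2)}
```

```bash

python3 -m inch '[{"dx":0.001,"dy":-0.004,"dz":0.01,"rx":0,"ry":0,"rz":0.002},{"dx":0.001,"dy":-0.004,"dz":0.021,"rx":0,"ry":0,"rz":0.002},{"dx":0.001,"dy":-0.004,"dz":0.021,"rx":0,"ry":0,"rz":0.002},{"dx":0.001,"dy":-0.004,"dz":0.021,"rx":0,"ry":0,"rz":0.002}]' | head -2
python3 -m inch '[{"dx":0,"dy":0,"dz":0,"rx":0,"ry":0,"rz":0},{"dx":0,"dy":0,"dz":0,"rx":0,"ry":0,"rz":0},{"dx":0,"dy":0,"dz":0,"rx":0,"ry":0,"rz":0},{"dx":0,"dy":0,"dz":0,"rx":0,"ry":0,"rz":0}]' -1
python3 -c "import h;h.go((.4744,-.3428,.17),-.209)"
```

```text
time: 19.8
tool_pos: [0.4739, -0.343, -0.0027]
time: 20.2
tool_pos: [0.4745, -0.3435, -0.0019]
tool_rot: [0.001, 0.777, 0.629, 0.0]
contact_force: [-1.0, 1.3, 5.4]
gripper_width: 0.548
grasp_force: 60.7
t 20.2 tcp [ 0.4745 -0.3435 -0.0019] yaw -0.2095 tilt [ 0.001  -0.0009] q6 -0.54 -> {'dx': np.float64(0.0007), 'dy': np.float64(-0.0), 'dz': np.float64(-0.2149), 'rz': np.float64(-0.0003), 'deg': np.float64(0.0)}
```

```bash

python3 -m inch '[{"dx":0,"dy":0,"dz":-0.02,"rx":0,"ry":0,"rz":0},{"dx":0,"dy":0,"dz":-0.07,"rx":0,"ry":0,"rz":0},{"dx":0,"dy":0,"dz":-0.13,"rx":0,"ry":0,"rz":0},{"dx":0.02,"dy":-0.002,"dz":-0.19,"rx":0,"ry":0,"rz":0},{"dx":0.07,"dy":-0.007,"dz":-0.21,"rx":0,"ry":0,"rz":0}]'
python3 -m inch '[{"dx":0.06,"dy":-0.0055,"dz":0,"rx":0,"ry":0,"rz":0},{"dx":0.12,"dy":-0.011,"dz":0,"rx":0,"ry":0,"rz":0},{"dx":0.18,"dy":-0.0165,"dz":0,"rx":0,"ry":0,"rz":0},{"dx":0.24,"dy":-0.022,"dz":0,"rx":0,"ry":0,"rz":0},{"dx":0.3,"dy":-0.028,"dz":0,"rx":0,"ry":0,"rz":0}]'|head -2
python3 -m inch '[{"dx":0.06,"dy":-0.0055,"dz":0,"rx":0,"ry":0,"rz":0},{"dx":0.12,"dy":-0.011,"dz":0,"rx":0,"ry":0,"rz":0},{"dx":0.18,"dy":-0.0165,"dz":0,"rx":0,"ry":0,"rz":0},{"dx":0.24,"dy":-0.022,"dz":0,"rx":0,"ry":0,"rz":0},{"dx":0.3,"dy":-0.028,"dz":0,"rx":0,"ry":0,"rz":0}]'
python3 -c "import h;h.go((.5382,.2048,.125),-.209)"
```

```text
time: 20.7
tool_pos: [0.4823, -0.2904, 0.1726]
tool_rot: [0.006, 0.778, 0.628, 0.001]
contact_force: [0.9, 0.1, 0.4]
gripper_width: 0.552
grasp_force: 62.0
time: 21.2
tool_pos: [0.5077, -0.0457, 0.1656]
time: 21.7
tool_pos: [0.5357, 0.1938, 0.1656]
tool_rot: [0.0, 0.777, 0.629, 0.0]
contact_force: [1.0, -0.9, -0.7]
gripper_width: 0.548
grasp_force: 62.0
t 21.7 tcp [0.5357 0.1938 0.1656] yaw -0.2092 tilt [ 0.0006 -0.    ] q6 0.43 -> {'dx': np.float64(0.0141), 'dy': np.float64(0.0002), 'dz': np.float64(0.0507), 'rz': np.float64(-0.0001), 'deg': np.float64(0.0)}
```

```bash

python3 -m inch '[{"dx":0.0135,"dy":0.0005,"dz":0,"rx":0,"ry":0,"rz":0},{"dx":0.0135,"dy":0.0005,"dz":0.03,"rx":0,"ry":0,"rz":0},{"dx":0.0135,"dy":0.0005,"dz":0.055,"rx":0,"ry":0,"rz":0},{"dx":0.0135,"dy":0.0005,"dz":0.055,"rx":0,"ry":0,"rz":0},{"dx":0.0135,"dy":0.0005,"dz":0.055,"rx":0,"ry":0,"rz":0}]'
python3 - <<'E'
from h import *
go((.538,.2043,.09),-.209)
E
```

```text
time: 22.2
tool_pos: [0.5384, 0.2017, 0.121]
tool_rot: [-0.0, 0.777, 0.629, -0.0]
contact_force: [0.6, -0.5, -1.8]
gripper_width: 0.552
grasp_force: 62.0
t 22.2 tcp [0.5384 0.2017 0.121 ] yaw -0.21 tilt [-0.0008 -0.0004] q6 0.44 -> {'dx': np.float64(0.0031), 'dy': np.float64(-0.0011), 'dz': np.float64(0.0388), 'rz': np.float64(-0.0007), 'deg': np.float64(0.1)}
```

```bash

python3 -m inch '[{"dx":0.003,"dy":-0.001,"dz":0,"rx":0,"ry":0,"rz":0},{"dx":0.003,"dy":-0.001,"dz":0.005,"rx":0,"ry":0,"rz":0},{"dx":0.003,"dy":-0.001,"dz":0.015,"rx":0,"ry":0,"rz":0},{"dx":0.003,"dy":-0.001,"dz":0.025,"rx":0,"ry":0,"rz":0},{"dx":0.003,"dy":-0.001,"dz":0.035,"rx":0,"ry":0,"rz":0}]'
python3 - <<'E'
from h import *
go((.538,.2043,.06),-.209)
E
```

```text
time: 22.7
tool_pos: [0.5381, 0.2047, 0.092]
tool_rot: [-0.0, 0.777, 0.629, -0.0]
contact_force: [-0.1, 0.2, -0.3]
gripper_width: 0.546
grasp_force: 62.0
t 22.7 tcp [0.5381 0.2047 0.092 ] yaw -0.2095 tilt [-0.0006 -0.0002] q6 0.44 -> {'dx': np.float64(-0.0005), 'dy': np.float64(0.0), 'dz': np.float64(0.04), 'rz': np.float64(-0.0003), 'deg': np.float64(0.0)}
```

```bash

python3 -m inch '[{"dx":0,"dy":0,"dz":0.012,"rx":0,"ry":0,"rz":0},{"dx":0,"dy":0,"dz":0.025,"rx":0,"ry":0,"rz":0},{"dx":0,"dy":0,"dz":0.036,"rx":0,"ry":0,"rz":0},{"dx":0,"dy":0,"dz":0.04,"rx":0,"ry":0,"rz":0},{"dx":0,"dy":0,"dz":0.04,"rx":0,"ry":0,"rz":0}]'
python3 -m inch '[{"dx":0,"dy":0,"dz":0.002,"rx":0,"ry":0,"rz":0},{"dx":0,"dy":0,"dz":0.002,"rx":0,"ry":0,"rz":0}]'
```

```text
time: 23.2
tool_pos: [0.5378, 0.2046, 0.06]
tool_rot: [-0.0, 0.777, 0.629, -0.001]
contact_force: [-0.1, 0.4, -1.8]
gripper_width: 0.551
grasp_force: 62.0
time: 23.4
tool_pos: [0.5387, 0.2049, 0.0598]
tool_rot: [0.0, 0.777, 0.629, 0.0]
contact_force: [0.4, -0.7, -0.6]
gripper_width: 0.551
grasp_force: 62.0
```

```bash

python3 -m inch '[{"dx":0,"dy":0,"dz":0.002,"rx":0,"ry":0,"rz":0},{"dx":0,"dy":0,"dz":0.003,"rx":0,"ry":0,"rz":0},{"dx":0,"dy":0,"dz":0.003,"rx":0,"ry":0,"rz":0}]'
python3 -m inch '[{"dx":0,"dy":0,"dz":0,"rx":0,"ry":0,"rz":0},{"dx":0,"dy":0,"dz":0,"rx":0,"ry":0,"rz":0},{"dx":0,"dy":0,"dz":-0.01,"rx":0,"ry":0,"rz":0},{"dx":0,"dy":0,"dz":-0.03,"rx":0,"ry":0,"rz":0},{"dx":0,"dy":0,"dz":-0.08,"rx":0,"ry":0,"rz":0}]' 1
python3 -m inch '[{"dx":0,"dy":0,"dz":-0.06,"rx":0,"ry":0,"rz":0},{"dx":0,"dy":0,"dz":-0.08,"rx":0,"ry":0,"rz":0},{"dx":0,"dy":0,"dz":-0.08,"rx":0,"ry":0,"rz":0}]'|head -2
python3 - <<'E'
from h import *
c=optics.camera_info('wrist');im=optics.grab_frame('wrist')
u,v=map(int,proj(c,(.5382,.2048,.068),True));print(u,v)
cv2.imwrite('pics/w6.png',cv2.resize(im[v-80:v+80,u-100:u+100,::-1],(600,480)))
go((.5963,-.3491,.18),-.209)
E
```

```text
time: 23.7
tool_pos: [0.5389, 0.2049, 0.0581]
tool_rot: [0.0, 0.777, 0.629, 0.0]
contact_force: [-1.0, -1.0, 4.3]
gripper_width: 0.55
grasp_force: 62.6
time: 24.2
tool_pos: [0.5357, 0.2041, 0.1186]
tool_rot: [-0.002, 0.777, 0.629, -0.003]
contact_force: [0.3, -0.3, 0.7]
gripper_width: 1.002
grasp_force: 0.0
time: 24.5
tool_pos: [0.541, 0.2055, 0.1908]
269 199
t 24.55 tcp [0.5394 0.2051 0.1875] yaw -0.2094 tilt [0.0043 0.001 ] q6 0.44 -> {'dx': np.float64(-0.6628), 'dy': np.float64(0.2135), 'dz': np.float64(0.009), 'rz': np.float64(-0.0003), 'deg': np.float64(0.0)}
```

View pics/w6.png

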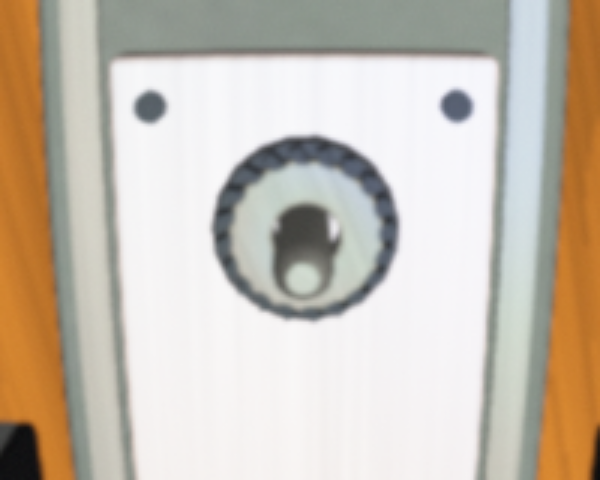

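The crop shows the cutter seated on the flange with the post through both (post top at 301,275 in the crop). Next is the spacer at (0.596,-0.349).

```bash

python3 -m inch '[{"dx":-0.298,"dy":0.096,"dz":0,"rx":0,"ry":0,"rz":0},{"dx":-0.298,"dy":0.096,"dz":0,"rx":0,"ry":0,"rz":0},{"dx":-0.298,"dy":0.096,"dz":0,"rx":0,"ry":0,"rz":0},{"dx":-0.298,"dy":0.096,"dz":0,"rx":0,"ry":0,"rz":0},{"dx":-0.298,"dy":0.096,"dz":0,"rx":0,"ry":0,"rz":0}]' | head -2
python3 -m inch '[{"dx":-0.36,"dy":0.117,"dz":0,"rx":0,"ry":0,"rz":0},{"dx":-0.36,"dy":0.117,"dz":0,"rx":0,"ry":0,"rz":0},{"dx":-0.36,"dy":0.117,"dz":0.01,"rx":0,"ry":0,"rz":0},{"dx":-0.36,"dy":0.117,"dz":0.02,"rx":0,"ry":0,"rz":0},{"dx":-0.36,"dy":0.117,"dz":0.03,"rx":0,"ry":0,"rz":0}]' | head -2
python3 -c "import h;h.go((.5963,-.3491,.1),-.209)"
```

```text
time: 25.05
tool_pos: [0.5623, -0.0455, 0.1823]
time: 25.55
tool_pos: [0.5889, -0.2932, 0.1677]
t 25.55 tcp [ 0.5889 -0.2932  0.1677] yaw -0.2098 tilt [-0.0024  0.0017] q6 -0.37 -> {'dx': np.float64(-0.0665), 'dy': np.float64(0.0238), 'dz': np.float64(0.0845), 'rz': np.float64(-0.0005), 'deg': np.float64(0.0)}
```

```bash

python3 -m inch '[{"dx":-0.055,"dy":0.021,"dz":0.02,"rx":0,"ry":0,"rz":0},{"dx":-0.055,"dy":0.021,"dz":0.07,"rx":0,"ry":0,"rz":0},{"dx":-0.055,"dy":0.021,"dz":0.08,"rx":0,"ry":0,"rz":0},{"dx":-0.055,"dy":0.021,"dz":0.08,"rx":0,"ry":0,"rz":0},{"dx":-0.055,"dy":0.021,"dz":0.08,"rx":0,"ry":0,"rz":0}]' | head -2
python3 - <<'E'
from h import *
for r in rings(.004)[0]:print(r)
go((.5963,-.3491,.02),-.209)
E
```

```text
time: 26.05
tool_pos: [0.5973, -0.3371, 0.1063]
(0.5961, -0.3493, 32.3, [276.0, 219.0], [203.0, 202.0, 198.0])
t 26.1 tcp [ 0.598  -0.3375  0.1077] yaw -0.2081 tilt [ 0.0017 -0.0011] q6 -0.41 -> {'dx': np.float64(-0.0146), 'dy': np.float64(0.0007), 'dz': np.float64(0.1096), 'rz': np.float64(0.0006), 'deg': np.float64(-0.1)}
```

```bash

python3 -m inch '[{"dx":-0.0145,"dy":0,"dz":0.02,"rx":0,"ry":0,"rz":0},{"dx":-0.0145,"dy":0,"dz":0.08,"rx":0,"ry":0,"rz":0},{"dx":-0.0145,"dy":0,"dz":0.115,"rx":0,"ry":0,"rz":0},{"dx":-0.0145,"dy":0,"dz":0.115,"rx":0,"ry":0,"rz":0},{"dx":-0.0145,"dy":0,"dz":0.115,"rx":0,"ry":0,"rz":0}]' | head -2
python3 - <<'E'
from h import *
go((.5961,-.3493,.001),-.209)
E
```

```text
time: 26.6
tool_pos: [0.5949, -0.3497, 0.0144]
t 26.6 tcp [ 0.5949 -0.3497  0.0144] yaw -0.2093 tilt [ 0.     -0.0002] q6 -0.43 -> {'dx': np.float64(0.0008), 'dy': np.float64(0.0014), 'dz': np.float64(0.0167), 'rz': np.float64(-0.0002), 'deg': np.float64(0.0)}
```

```bash

python3 -m inch '[{"dx":0.0005,"dy":0.0015,"dz":0.01,"rx":0,"ry":0,"rz":0},{"dx":0.0005,"dy":0.0015,"dz":0.016,"rx":0,"ry":0,"rz":0},{"dx":0.0005,"dy":0.0015,"dz":0.016,"rx":0,"ry":0,"rz":0},{"dx":0.0005,"dy":0.0015,"dz":0.016,"rx":0,"ry":0,"rz":0}]' | head -2
python3 -m inch '[{"dx":0,"dy":0,"dz":0,"rx":0,"ry":0,"rz":0},{"dx":0,"dy":0,"dz":0,"rx":0,"ry":0,"rz":0},{"dx":0,"dy":0,"dz":0,"rx":0,"ry":0,"rz":0},{"dx":0,"dy":0,"dz":0,"rx":0,"ry":0,"rz":0},{"dx":0,"dy":0,"dz":0,"rx":0,"ry":0,"rz":0}]' -1
python3 -c "import h;h.go((.5382,.2048,.17),-.209)"
```

```text
time: 27.0
tool_pos: [0.5964, -0.3495, 0.0019]
time: 27.5
tool_pos: [0.5964, -0.3496, 0.0019]
tool_rot: [0.0, 0.777, 0.629, 0.0]
contact_force: [-0.6, 0.2, 3.2]
gripper_width: 0.307
grasp_force: 58.8
t 27.5 tcp [ 0.5964 -0.3496  0.0019] yaw -0.2094 tilt [ 0.0008 -0.0006] q6 -0.43 -> {'dx': np.float64(0.6626), 'dy': np.float64(-0.2151), 'dz': np.float64(-0.2105), 'rz': np.float64(-0.0003), 'deg': np.float64(0.0)}
```

```bash

python3 -m inch '[{"dx":0,"dy":0,"dz":-0.02,"rx":0,"ry":0,"rz":0},{"dx":0,"dy":0,"dz":-0.07,"rx":0,"ry":0,"rz":0},{"dx":0,"dy":0,"dz":-0.13,"rx":0,"ry":0,"rz":0},{"dx":0.02,"dy":-0.006,"dz":-0.19,"rx":0,"ry":0,"rz":0},{"dx":0.07,"dy":-0.022,"dz":-0.205,"rx":0,"ry":0,"rz":0}]'
python3 -m inch '[{"dx":0.055,"dy":-0.018,"dz":0,"rx":0,"ry":0,"rz":0},{"dx":0.11,"dy":-0.036,"dz":0,"rx":0,"ry":0,"rz":0},{"dx":0.17,"dy":-0.055,"dz":0,"rx":0,"ry":0,"rz":0},{"dx":0.23,"dy":-0.075,"dz":0,"rx":0,"ry":0,"rz":0},{"dx":0.285,"dy":-0.0925,"dz":0,"rx":0,"ry":0,"rz":0}]'|head -2
python3 -m inch '[{"dx":0.055,"dy":-0.018,"dz":0,"rx":0,"ry":0,"rz":0},{"dx":0.11,"dy":-0.036,"dz":0,"rx":0,"ry":0,"rz":0},{"dx":0.17,"dy":-0.055,"dz":0,"rx":0,"ry":0,"rz":0},{"dx":0.23,"dy":-0.075,"dz":0,"rx":0,"ry":0,"rz":0},{"dx":0.285,"dy":-0.0925,"dz":0,"rx":0,"ry":0,"rz":0}]'
python3 -c "import h;h.go((.5381,.2045,.125),-.209)"
```

```text
time: 28.0
tool_pos: [0.5936, -0.2948, 0.1746]
tool_rot: [0.007, 0.778, 0.628, 0.002]
contact_force: [1.0, 0.3, 1.2]
gripper_width: 0.307
grasp_force: 59.1
time: 28.5
tool_pos: [0.5649, -0.0505, 0.1663]
time: 29.0
tool_pos: [0.5399, 0.188, 0.1665]
tool_rot: [0.0, 0.777, 0.629, 0.001]
contact_force: [1.1, -0.2, -0.9]
gripper_width: 0.306
grasp_force: 59.1
t 29.0 tcp [0.5399 0.188  0.1665] yaw -0.2092 tilt [0.0013 0.0003] q6 0.41 -> {'dx': np.float64(0.0197), 'dy': np.float64(-0.0066), 'dz': np.float64(0.0518), 'rz': np.float64(-0.0001), 'deg': np.float64(0.0)}
```

```bash

python3 -m inch '[{"dx":0.021,"dy":-0.006,"dz":0,"rx":0,"ry":0,"rz":0},{"dx":0.021,"dy":-0.006,"dz":0.03,"rx":0,"ry":0,"rz":0},{"dx":0.021,"dy":-0.006,"dz":0.05,"rx":0,"ry":0,"rz":0},{"dx":0.021,"dy":-0.006,"dz":0.05,"rx":0,"ry":0,"rz":0},{"dx":0.021,"dy":-0.006,"dz":0.05,"rx":0,"ry":0,"rz":0}]'|head -2
python3 - <<'E'
from h import *
go((.5381,.2045,.09),-.209)
E
```

```text
time: 29.5
tool_pos: [0.539, 0.2027, 0.125]
t 29.5 tcp [0.539  0.2027 0.125 ] yaw -0.2103 tilt [-0.0012 -0.0003] q6 0.44 -> {'dx': np.float64(0.0019), 'dy': np.float64(-0.0016), 'dz': np.float64(0.0438), 'rz': np.float64(-0.0008), 'deg': np.float64(0.1)}
```

```bash

python3 -m inch '[{"dx":0.002,"dy":-0.0015,"dz":0,"rx":0,"ry":0,"rz":0},{"dx":0.002,"dy":-0.0015,"dz":0.008,"rx":0,"ry":0,"rz":0},{"dx":0.002,"dy":-0.0015,"dz":0.02,"rx":0,"ry":0,"rz":0},{"dx":0.002,"dy":-0.0015,"dz":0.03,"rx":0,"ry":0,"rz":0},{"dx":0.002,"dy":-0.0015,"dz":0.04,"rx":0,"ry":0,"rz":0}]'
python3 -m inch '[{"dx":0,"dy":0,"dz":0.01,"rx":0,"ry":0,"rz":0},{"dx":0,"dy":0,"dz":0.02,"rx":0,"ry":0,"rz":0},{"dx":0,"dy":0,"dz":0.024,"rx":0,"ry":0,"rz":0},{"dx":0,"dy":0,"dz":0.024,"rx":0,"ry":0,"rz":0}]'
```

```text
time: 30.0
tool_pos: [0.5381, 0.205, 0.0921]
tool_rot: [-0.0, 0.777, 0.629, -0.0]
contact_force: [-0.1, -0.1, -1.0]
gripper_width: 0.305
grasp_force: 59.1
time: 30.4
tool_pos: [0.538, 0.2051, 0.0732]
tool_rot: [-0.0, 0.777, 0.629, -0.001]
contact_force: [-0.1, -0.7, -0.2]
gripper_width: 0.302
grasp_force: 59.1
```

```bash

python3 -m inch '[{"dx":0,"dy":0,"dz":0.002,"rx":0,"ry":0,"rz":0},{"dx":0,"dy":0,"dz":0.004,"rx":0,"ry":0,"rz":0},{"dx":0,"dy":0,"dz":0.004,"rx":0,"ry":0,"rz":0}]'
python3 -m inch '[{"dx":0,"dy":0,"dz":0,"rx":0,"ry":0,"rz":0},{"dx":0,"dy":0,"dz":0,"rx":0,"ry":0,"rz":0},{"dx":0,"dy":0,"dz":-0.01,"rx":0,"ry":0,"rz":0},{"dx":0,"dy":0,"dz":-0.03,"rx":0,"ry":0,"rz":0},{"dx":0,"dy":0,"dz":-0.08,"rx":0,"ry":0,"rz":0}]' 1
python3 -m inch '[{"dx":0,"dy":0,"dz":-0.05,"rx":0,"ry":0,"rz":0},{"dx":0,"dy":0,"dz":-0.07,"rx":0,"ry":0,"rz":0},{"dx":0,"dy":0,"dz":-0.07,"rx":0,"ry":0,"rz":0}]'|head -2
python3 - <<'E'
from h import *
c=optics.camera_info('wrist');im=optics.grab_frame('wrist')
u,v=map(int,proj(c,(.5382,.2048,.068),True));print(u,v)
cv2.imwrite('pics/w7.png',cv2.resize(im[v-80:v+80,u-100:u+100,::-1],(600,480)))
go((.6153,-.1074,.18),-.209)
E
```

```text
time: 30.7
tool_pos: [0.5385, 0.2052, 0.071]
tool_rot: [0.0, 0.777, 0.629, 0.0]
contact_force: [-0.1, 0.1, -0.4]
gripper_width: 0.307
grasp_force: 59.1
time: 31.2
tool_pos: [0.536, 0.2045, 0.1328]
tool_rot: [-0.002, 0.777, 0.629, -0.003]
contact_force: [-0.1, -0.6, -0.0]
gripper_width: 0.996
grasp_force: 0.0
time: 31.5
tool_pos: [0.5408, 0.2058, 0.196]
270 198
t 31.55 tcp [0.5393 0.2053 0.1927] yaw -0.2094 tilt [0.0034 0.0008] q6 0.44 -> {'dx': np.float64(-0.3627), 'dy': np.float64(0.1742), 'dz': np.float64(0.0159), 'rz': np.float64(-0.0003), 'deg': np.float64(0.0)}
```

```bash

python3 -m inch '[{"dx":-0.28,"dy":0.134,"dz":0,"rx":0,"ry":0,"rz":0},{"dx":-0.28,"dy":0.134,"dz":0,"rx":0,"ry":0,"rz":0},{"dx":-0.28,"dy":0.134,"dz":0,"rx":0,"ry":0,"rz":0},{"dx":-0.28,"dy":0.134,"dz":0,"rx":0,"ry":0,"rz":0},{"dx":-0.28,"dy":0.134,"dz":0,"rx":0,"ry":0,"rz":0}]' | head -2
python3 -m inch '[{"dx":-0.073,"dy":0.035,"dz":0.02,"rx":0,"ry":0,"rz":0},{"dx":-0.073,"dy":0.035,"dz":0.06,"rx":0,"ry":0,"rz":0},{"dx":-0.073,"dy":0.035,"dz":0.1,"rx":0,"ry":0,"rz":0},{"dx":-0.073,"dy":0.035,"dz":0.1,"rx":0,"ry":0,"rz":0},{"dx":-0.073,"dy":0.035,"dz":0.1,"rx":0,"ry":0,"rz":0}]' | head -2
python3 - <<'E'
from h import *
for r in rings(.004)[0]:print(r)
go((.6153,-.1074,.02),-.209)
E
```

```text
time: 32.05
tool_pos: [0.5954, -0.038, 0.1878]
time: 32.55
tool_pos: [0.6104, -0.0986, 0.1086]
(0.6148, -0.108, 31.6, [283.0, 214.0], [196.0, 196.0, 191.0])
t 32.6 tcp [ 0.6118 -0.0987  0.1108] yaw -0.2089 tilt [-0.0007  0.0003] q6 -0.07 -> {'dx': np.float64(-0.0097), 'dy': np.float64(0.0066), 'dz': np.float64(0.1135), 'rz': np.float64(0.0001), 'deg': np.float64(-0.0)}
```

```bash

python3 -m inch '[{"dx":-0.0105,"dy":0.0055,"dz":0.02,"rx":0,"ry":0,"rz":0},{"dx":-0.0105,"dy":0.0055,"dz":0.08,"rx":0,"ry":0,"rz":0},{"dx":-0.0105,"dy":0.0055,"dz":0.115,"rx":0,"ry":0,"rz":0},{"dx":-0.0105,"dy":0.0055,"dz":0.115,"rx":0,"ry":0,"rz":0},{"dx":-0.0105,"dy":0.0055,"dz":0.115,"rx":0,"ry":0,"rz":0}]' | head -2
python3 - <<'E'
from h import *
go((.6148,-.108,.0015),-.209)
E
```

```text
time: 33.1
tool_pos: [0.6152, -0.1085, 0.0196]
t 33.1 tcp [ 0.6152 -0.1085  0.0196] yaw -0.209 tilt [ 0.0008 -0.0004] q6 -0.08 -> {'dx': np.float64(0.0005), 'dy': np.float64(-0.0006), 'dz': np.float64(0.0226), 'rz': np.float64(-0.0), 'deg': np.float64(0.0)}
```

```bash

python3 -m inch '[{"dx":0.0005,"dy":0,"dz":0.01,"rx":0,"ry":0,"rz":0},{"dx":0.0005,"dy":0,"dz":0.022,"rx":0,"ry":0,"rz":0},{"dx":0.0005,"dy":0,"dz":0.022,"rx":0,"ry":0,"rz":0},{"dx":0.0005,"dy":0,"dz":0.022,"rx":0,"ry":0,"rz":0}]' | head -2
python3 -m inch '[{"dx":0,"dy":0,"dz":0,"rx":0,"ry":0,"rz":0},{"dx":0,"dy":0,"dz":0,"rx":0,"ry":0,"rz":0},{"dx":0,"dy":0,"dz":0,"rx":0,"ry":0,"rz":0},{"dx":0,"dy":0,"dz":0,"rx":0,"ry":0,"rz":0},{"dx":0,"dy":0,"dz":0,"rx":0,"ry":0,"rz":0}]' -1
python3 -c "import h;h.go((.5382,.2048,.17),-.209)"
```

```text
time: 33.5
tool_pos: [0.6147, -0.1079, 0.0014]
time: 34.0
tool_pos: [0.6151, -0.1081, 0.002]
tool_rot: [0.0, 0.777, 0.629, 0.0]
contact_force: [-0.8, 0.2, 3.4]
gripper_width: 0.308
grasp_force: 58.8
t 34.0 tcp [ 0.6151 -0.1081  0.002 ] yaw -0.2094 tilt [ 0.0008 -0.0003] q6 -0.08 -> {'dx': np.float64(0.3625), 'dy': np.float64(-0.1752), 'dz': np.float64(-0.2101), 'rz': np.float64(-0.0003), 'deg': np.float64(0.0)}
```

```bash

python3 -m inch '[{"dx":0,"dy":0,"dz":-0.02,"rx":0,"ry":0,"rz":0},{"dx":0,"dy":0,"dz":-0.07,"rx":0,"ry":0,"rz":0},{"dx":0,"dy":0,"dz":-0.13,"rx":0,"ry":0,"rz":0},{"dx":0,"dy":0,"dz":-0.19,"rx":0,"ry":0,"rz":0},{"dx":0.04,"dy":-0.019,"dz":-0.205,"rx":0,"ry":0,"rz":0}]'
python3 -m inch '[{"dx":0.055,"dy":-0.0265,"dz":0,"rx":0,"ry":0,"rz":0},{"dx":0.11,"dy":-0.053,"dz":0,"rx":0,"ry":0,"rz":0},{"dx":0.165,"dy":-0.08,"dz":0,"rx":0,"ry":0,"rz":0},{"dx":0.22,"dy":-0.1065,"dz":0,"rx":0,"ry":0,"rz":0},{"dx":0.27,"dy":-0.1305,"dz":0,"rx":0,"ry":0,"rz":0}]'|head -2
python3 -m inch '[{"dx":0.04,"dy":-0.019,"dz":0,"rx":0,"ry":0,"rz":0},{"dx":0.05,"dy":-0.0255,"dz":0,"rx":0,"ry":0,"rz":0},{"dx":0.05,"dy":-0.0255,"dz":0.04,"rx":0,"ry":0,"rz":0},{"dx":0.05,"dy":-0.0255,"dz":0.04,"rx":0,"ry":0,"rz":0},{"dx":0.05,"dy":-0.0255,"dz":0.04,"rx":0,"ry":0,"rz":0}]'
python3 -c "import h;h.go((.5382,.2048,.125),-.209)"
```

```text
time: 34.5
tool_pos: [0.6107, -0.0767, 0.1745]
tool_rot: [0.006, 0.778, 0.628, 0.004]
contact_force: [1.3, 0.0, 0.8]
gripper_width: 0.307
grasp_force: 59.1
time: 35.0
tool_pos: [0.5484, 0.1616, 0.1664]
time: 35.5
tool_pos: [0.5371, 0.2021, 0.133]
tool_rot: [-0.0, 0.777, 0.629, -0.001]
contact_force: [1.0, 0.1, -0.2]
gripper_width: 0.306
grasp_force: 59.2
t 35.5 tcp [0.5371 0.2021 0.133 ] yaw -0.2102 tilt [-0.0018 -0.0007] q6 0.44 -> {'dx': np.float64(0.0036), 'dy': np.float64(0.0006), 'dz': np.float64(0.01), 'rz': np.float64(-0.0008), 'deg': np.float64(0.1)}
```

```bash

python3 -m inch '[{"dx":0.0025,"dy":0.0005,"dz":0,"rx":0,"ry":0,"rz":0},{"dx":0.0025,"dy":0.0005,"dz":0.015,"rx":0,"ry":0,"rz":0},{"dx":0.0025,"dy":0.0005,"dz":0.025,"rx":0,"ry":0,"rz":0},{"dx":0.0025,"dy":0.0005,"dz":0.035,"rx":0,"ry":0,"rz":0},{"dx":0.0025,"dy":0.0005,"dz":0.043,"rx":0,"ry":0,"rz":0}]'
python3 -c "import h;h.go((.5382,.2048,.079),-.209)"
```

```text
time: 36.0
tool_pos: [0.5381, 0.2047, 0.0977]
tool_rot: [-0.0, 0.777, 0.629, -0.0]
contact_force: [0.2, -0.2, 0.5]
gripper_width: 0.306
grasp_force: 59.2
t 36.0 tcp [0.5381 0.2047 0.0977] yaw -0.2097 tilt [-0.001  0.   ] q6 0.44 -> {'dx': np.float64(0.0002), 'dy': np.float64(0.0002), 'dz': np.float64(0.0234), 'rz': np.float64(-0.0005), 'deg': np.float64(0.0)}
```

```bash

python3 -m inch '[{"dx":0,"dy":0,"dz":0.01,"rx":0,"ry":0,"rz":0},{"dx":0,"dy":0,"dz":0.018,"rx":0,"ry":0,"rz":0},{"dx":0,"dy":0,"dz":0.023,"rx":0,"ry":0,"rz":0},{"dx":0,"dy":0,"dz":0.025,"rx":0,"ry":0,"rz":0},{"dx":0,"dy":0,"dz":0.025,"rx":0,"ry":0,"rz":0}]'
python3 -c "import h;h.go((.5382,.2048,.0785),-.209)"
```

```text
time: 36.5
tool_pos: [0.5383, 0.2047, 0.0786]
tool_rot: [-0.0, 0.777, 0.629, -0.0]
contact_force: [-0.3, 0.1, 0.4]
gripper_width: 0.303
grasp_force: 59.2
t 36.5 tcp [0.5383 0.2047 0.0786] yaw -0.2095 tilt [-0.0005 -0.0002] q6 0.44 -> {'dx': np.float64(0.0001), 'dy': np.float64(-0.0001), 'dz': np.float64(0.0002), 'rz': np.float64(-0.0003), 'deg': np.float64(0.0)}
```

```bash

python3 -m inch '[{"dx":0,"dy":0,"dz":0.001,"rx":0,"ry":0,"rz":0},{"dx":0,"dy":0,"dz":0.002,"rx":0,"ry":0,"rz":0},{"dx":0,"dy":0,"dz":0.002,"rx":0,"ry":0,"rz":0}]'
python3 -m inch '[{"dx":0,"dy":0,"dz":0,"rx":0,"ry":0,"rz":0},{"dx":0,"dy":0,"dz":0,"rx":0,"ry":0,"rz":0},{"dx":0,"dy":0,"dz":-0.01,"rx":0,"ry":0,"rz":0},{"dx":0,"dy":0,"dz":-0.03,"rx":0,"ry":0,"rz":0},{"dx":0,"dy":0,"dz":-0.08,"rx":0,"ry":0,"rz":0}]' 1
python3 -m inch '[{"dx":0,"dy":0,"dz":-0.05,"rx":0,"ry":0,"rz":0},{"dx":0,"dy":0,"dz":-0.06,"rx":0,"ry":0,"rz":0},{"dx":0,"dy":0,"dz":-0.06,"rx":0,"ry":0,"rz":0}]'|head -2
python3 - <<'E'
from h import *
c=optics.camera_info('wrist');im=optics.grab_frame('wrist')
u,v=map(int,proj(c,(.5382,.2048,.068),True));print(u,v)
a=cv2.resize(im[v-60:v+60,u-75:u+75,::-1],(600,480),interpolation=3)
c=optics.camera_info('scene');im=optics.grab_frame('scene');u,v=map(int,proj(c,(.5382,.2048,.07)))
cv2.imwrite('pics/w8.png',cv2.resize(np.hstack([a,cv2.resize(im[v-24:v+24,u-30:u+30,::-1],(600,480),interpolation=3)]),(800,320)))
go((.4556,-.1236,.18),-.209)
E
```

```text
time: 36.8
tool_pos: [0.5387, 0.2048, 0.078]
tool_rot: [0.0, 0.777, 0.629, 0.0]
contact_force: [-1.3, -0.4, 2.1]
gripper_width: 0.301
grasp_force: 59.5
time: 37.3
tool_pos: [0.5359, 0.2041, 0.139]
tool_rot: [-0.002, 0.777, 0.629, -0.003]
contact_force: [0.6, -0.2, -0.8]
gripper_width: 1.002
grasp_force: 0.0
time: 37.6
tool_pos: [0.5402, 0.2052, 0.1935]
271 198
t 37.7 tcp [0.538  0.2047 0.1889] yaw -0.2095 tilt [-0.0006 -0.0002] q6 0.44 -> {'dx': np.float64(-0.4228), 'dy': np.float64(-0.0154), 'dz': np.float64(0.0113), 'rz': np.float64(-0.0003), 'deg': np.float64(0.0)}
```

View pics/w8.png

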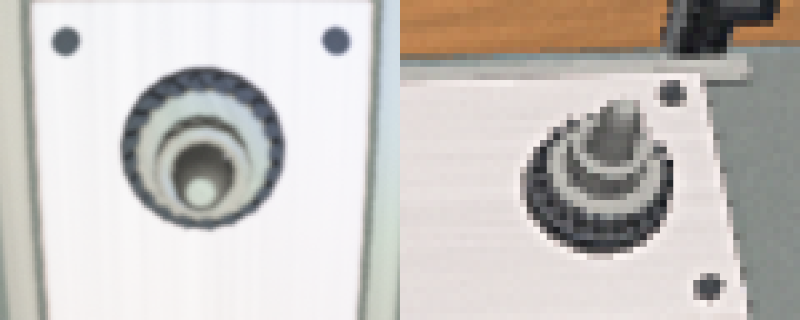

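The stack is neat: flange, cutter and both spacers sit level on the post. Only two spacers were on the mat. Next is the collar.

```bash

python3 -m inch '[{"dx":-0.3125,"dy":-0.012,"dz":0,"rx":0,"ry":0,"rz":0},{"dx":-0.3125,"dy":-0.012,"dz":0,"rx":0,"ry":0,"rz":0},{"dx":-0.3125,"dy":-0.012,"dz":0,"rx":0,"ry":0,"rz":0},{"dx":-0.3125,"dy":-0.012,"dz":0,"rx":0,"ry":0,"rz":0},{"dx":-0.3125,"dy":-0.012,"dz":0,"rx":0,"ry":0,"rz":0}]' | head -2
python3 -m inch '[{"dx":-0.06,"dy":-0.002,"dz":0,"rx":0,"ry":0,"rz":0},{"dx":-0.098,"dy":-0.004,"dz":0.05,"rx":0,"ry":0,"rz":0},{"dx":-0.098,"dy":-0.004,"dz":0.1,"rx":0,"ry":0,"rz":0},{"dx":-0.098,"dy":-0.004,"dz":0.1,"rx":0,"ry":0,"rz":0},{"dx":-0.098,"dy":-0.004,"dz":0.1,"rx":0,"ry":0,"rz":0}]' | head -2
python3 - <<'E'
from h import *
for r in rings(.009)[0]:print(r)
go((.4556,-.1236,.02),-.209)
E
```

```text
time: 38.2
tool_pos: [0.475, -0.0389, 0.187]
time: 38.7
tool_pos: [0.4563, -0.1129, 0.1077]
(0.4793, -0.1518, 42.1, [312.0, 245.0], [206.0, 206.0, 202.0])
t 38.75 tcp [ 0.4579 -0.1132  0.1097] yaw -0.2087 tilt [-0.0003  0.0002] q6 -0.19 -> {'dx': np.float64(-0.0133), 'dy': np.float64(-0.0), 'dz': np.float64(0.1122), 'rz': np.float64(0.0002), 'deg': np.float64(-0.0)}
```

The collar has been knocked a few centimetres, to about (0.479,-0.152). I'll move over it and remeasure.

```bash

python3 -m inch '[{"dx":-0.04,"dy":0.038,"dz":0.02,"rx":0,"ry":0,"rz":0},{"dx":-0.04,"dy":0.038,"dz":0.05,"rx":0,"ry":0,"rz":0},{"dx":-0.04,"dy":0.038,"dz":0.05,"rx":0,"ry":0,"rz":0},{"dx":-0.04,"dy":0.038,"dz":0.05,"rx":0,"ry":0,"rz":0},{"dx":-0.04,"dy":0.038,"dz":0.05,"rx":0,"ry":0,"rz":0}]' | head -2
python3 - <<'E'
from h import *
o,im=rings(.009)
for r in o:print(r)
cv2.imwrite('pics/w9.png',im[...,::-1])
go((.479,-.152,.003),-.209)
E
```

```text
time: 39.25
tool_pos: [0.4819, -0.151, 0.0714]
(0.4792, -0.1519, 41.1, [270.0, 224.0], [213.0, 213.0, 210.0])
t 39.3 tcp [ 0.4819 -0.1511  0.0713] yaw -0.2083 tilt [ 0.0029 -0.0013] q6 -0.24 -> {'dx': np.float64(-0.0018), 'dy': np.float64(-0.0035), 'dz': np.float64(0.0854), 'rz': np.float64(0.0005), 'deg': np.float64(-0.0)}
```

View pics/w9.png

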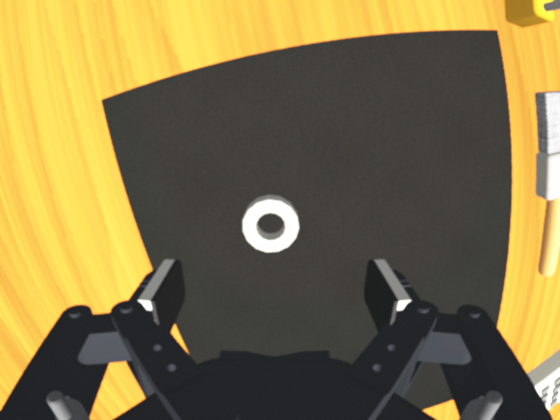

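The collar lies flat at (270,224), the only ring left on the mat.

```bash

python3 -m inch '[{"dx":-0.002,"dy":-0.002,"dz":0.02,"rx":0,"ry":0,"rz":0},{"dx":-0.002,"dy":-0.002,"dz":0.06,"rx":0,"ry":0,"rz":0},{"dx":-0.002,"dy":-0.002,"dz":0.077,"rx":0,"ry":0,"rz":0},{"dx":-0.002,"dy":-0.002,"dz":0.077,"rx":0,"ry":0,"rz":0},{"dx":-0.002,"dy":-0.002,"dz":0.077,"rx":0,"ry":0,"rz":0}]' | head -2
python3 -c "import h;h.go((.4792,-.1519,.003),-.209)"
```

```text
time: 39.8
tool_pos: [0.4793, -0.1525, 0.0086]
t 39.8 tcp [ 0.4793 -0.1525  0.0086] yaw -0.2092 tilt [ 0.0008 -0.0004] q6 -0.25 -> {'dx': np.float64(0.0008), 'dy': np.float64(-0.0003), 'dz': np.float64(0.0069), 'rz': np.float64(-0.0001), 'deg': np.float64(0.0)}
```

```bash

python3 -m inch '[{"dx":0.0005,"dy":0,"dz":0.006,"rx":0,"ry":0,"rz":0},{"dx":0.0005,"dy":0,"dz":0.006,"rx":0,"ry":0,"rz":0},{"dx":0.0005,"dy":0,"dz":0.006,"rx":0,"ry":0,"rz":0}]' | head -2
python3 -m inch '[{"dx":0,"dy":0,"dz":0,"rx":0,"ry":0,"rz":0},{"dx":0,"dy":0,"dz":0,"rx":0,"ry":0,"rz":0},{"dx":0,"dy":0,"dz":0,"rx":0,"ry":0,"rz":0},{"dx":0,"dy":0,"dz":0,"rx":0,"ry":0,"rz":0},{"dx":0,"dy":0,"dz":0,"rx":0,"ry":0,"rz":0}]' -1
python3 -c "import h;h.go((.5382,.2048,.17),-.209)"
```

```text
time: 40.1
tool_pos: [0.4794, -0.1523, 0.0035]
time: 40.6
tool_pos: [0.4793, -0.1523, 0.0036]
tool_rot: [0.0, 0.777, 0.629, 0.0]
contact_force: [-1.2, 1.0, 5.5]
gripper_width: 0.409
grasp_force: 59.3
t 40.6 tcp [ 0.4793 -0.1523  0.0036] yaw -0.2095 tilt [ 0.0006 -0.0003] q6 -0.25 -> {'dx': np.float64(0.4519), 'dy': np.float64(-0.0207), 'dz': np.float64(-0.2081), 'rz': np.float64(-0.0003), 'deg': np.float64(0.0)}
```

```bash

python3 -m inch '[{"dx":0,"dy":0,"dz":-0.02,"rx":0,"ry":0,"rz":0},{"dx":0,"dy":0,"dz":-0.07,"rx":0,"ry":0,"rz":0},{"dx":0,"dy":0,"dz":-0.13,"rx":0,"ry":0,"rz":0},{"dx":0.03,"dy":-0.0015,"dz":-0.18,"rx":0,"ry":0,"rz":0},{"dx":0.08,"dy":-0.004,"dz":-0.2,"rx":0,"ry":0,"rz":0}]'
python3 -m inch '[{"dx":0.06,"dy":-0.0025,"dz":0,"rx":0,"ry":0,"rz":0},{"dx":0.12,"dy":-0.005,"dz":0,"rx":0,"ry":0,"rz":0},{"dx":0.18,"dy":-0.008,"dz":0,"rx":0,"ry":0,"rz":0},{"dx":0.24,"dy":-0.011,"dz":0,"rx":0,"ry":0,"rz":0},{"dx":0.3,"dy":-0.014,"dz":0,"rx":0,"ry":0,"rz":0}]'|head -2
python3 -m inch '[{"dx":0.04,"dy":-0.002,"dz":0,"rx":0,"ry":0,"rz":0},{"dx":0.071,"dy":-0.003,"dz":0,"rx":0,"ry":0,"rz":0},{"dx":0.071,"dy":-0.003,"dz":0.03,"rx":0,"ry":0,"rz":0},{"dx":0.071,"dy":-0.003,"dz":0.03,"rx":0,"ry":0,"rz":0},{"dx":0.071,"dy":-0.003,"dz":0.03,"rx":0,"ry":0,"rz":0}]'
python3 - <<'E'
from h import *
go((.5382,.2048,.09),-.209)
c=optics.camera_info('wrist');im=optics.grab_frame('wrist');s=state()['tool_pos']
for z in(.0,.01):print(np.round(proj(c,(s[0],s[1],s[2]+z),True),1))
u,v=map(int,proj(c,s,True))
cv2.imwrite('pics/w10.png',cv2.resize(im[v-80:v+60,u-90:u+90,::-1],(720,560),interpolation=3));print(u,v)
E
```

```text
time: 41.1
tool_pos: [0.4913, -0.0903, 0.1679]
tool_rot: [0.004, 0.778, 0.628, 0.002]
contact_force: [1.0, 0.3, -0.5]
gripper_width: 0.413
grasp_force: 60.1
time: 41.6
tool_pos: [0.5277, 0.1502, 0.1623]
time: 42.1
tool_pos: [0.5365, 0.204, 0.1377]
tool_rot: [-0.001, 0.777, 0.629, -0.001]
contact_force: [0.3, -0.5, -1.4]
gripper_width: 0.418
grasp_force: 60.1
t 42.1 tcp [0.5365 0.204  0.1377] yaw -0.2095 tilt [-0.0027 -0.0008] q6 0.44 -> {'dx': np.float64(0.0015), 'dy': np.float64(0.002), 'dz': np.float64(0.0596), 'rz': np.float64(-0.0004), 'deg': np.float64(0.0)}
[275.8 267.4]
[275.9 277.6]
275 267
```

View pics/w10.png

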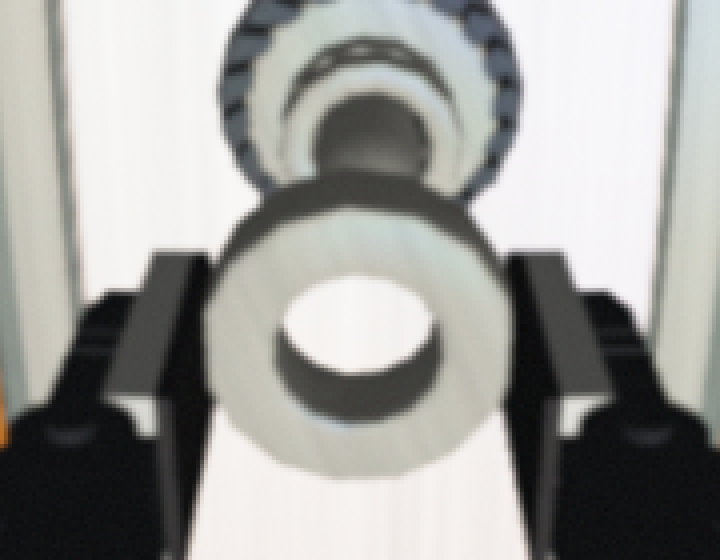

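The collar is held square with the post behind it. Now I'll thread it.

```bash

python3 -m inch '[{"dx":0.001,"dy":0.001,"dz":0,"rx":0,"ry":0,"rz":0},{"dx":0.001,"dy":0.001,"dz":0.015,"rx":0,"ry":0,"rz":0},{"dx":0.001,"dy":0.001,"dz":0.025,"rx":0,"ry":0,"rz":0},{"dx":0.001,"dy":0.001,"dz":0.035,"rx":0,"ry":0,"rz":0},{"dx":0.001,"dy":0.001,"dz":0.045,"rx":0,"ry":0,"rz":0}]'
python3 -c "import h;h.go((.5382,.2048,.0885),-.209)"
```

```text
time: 42.65
tool_pos: [0.5381, 0.2048, 0.1017]
tool_rot: [-0.0, 0.777, 0.629, -0.0]
contact_force: [0.6, 0.6, -0.5]
gripper_width: 0.413
grasp_force: 60.2
t 42.65 tcp [0.5381 0.2048 0.1017] yaw -0.2097 tilt [-0.0009 -0.0002] q6 0.44 -> {'dx': np.float64(0.0001), 'dy': np.float64(0.0001), 'dz': np.float64(0.0165), 'rz': np.float64(-0.0005), 'deg': np.float64(0.0)}
```

```bash

python3 -m inch '[{"dx":0,"dy":0,"dz":0.008,"rx":0,"ry":0,"rz":0},{"dx":0,"dy":0,"dz":0.014,"rx":0,"ry":0,"rz":0},{"dx":0,"dy":0,"dz":0.017,"rx":0,"ry":0,"rz":0},{"dx":0,"dy":0,"dz":0.018,"rx":0,"ry":0,"rz":0},{"dx":0,"dy":0,"dz":0.018,"rx":0,"ry":0,"rz":0}]'
python3 -c "import h;h.go((.5382,.2048,.0875),-.209)"
```

```text
time: 43.15
tool_pos: [0.5385, 0.205, 0.0886]
tool_rot: [0.0, 0.777, 0.629, 0.0]
contact_force: [0.2, -0.4, -0.5]
gripper_width: 0.411
grasp_force: 60.1
t 43.15 tcp [0.5385 0.205  0.0886] yaw -0.2094 tilt [ 0.0001 -0.    ] q6 0.44 -> {'dx': np.float64(-0.0003), 'dy': np.float64(-0.0003), 'dz': np.float64(0.0013), 'rz': np.float64(-0.0003), 'deg': np.float64(0.0)}
```

```bash

python3 -m inch '[{"dx":0,"dy":0,"dz":0.001,"rx":0,"ry":0,"rz":0},{"dx":0,"dy":0,"dz":0.0025,"rx":0,"ry":0,"rz":0},{"dx":0,"dy":0,"dz":0.0025,"rx":0,"ry":0,"rz":0}]'
python3 -m inch '[{"dx":0,"dy":0,"dz":0,"rx":0,"ry":0,"rz":0},{"dx":0,"dy":0,"dz":0,"rx":0,"ry":0,"rz":0},{"dx":0,"dy":0,"dz":-0.01,"rx":0,"ry":0,"rz":0},{"dx":0,"dy":0,"dz":-0.03,"rx":0,"ry":0,"rz":0},{"dx":0,"dy":0,"dz":-0.08,"rx":0,"ry":0,"rz":0}]' 1
python3 -m inch '[{"dx":0,"dy":0,"dz":-0.04,"rx":0,"ry":0,"rz":0},{"dx":0,"dy":0,"dz":-0.04,"rx":0,"ry":0,"rz":0},{"dx":0,"dy":0,"dz":-0.04,"rx":0,"ry":0,"rz":0}]'|head -2
python3 - <<'E'
from h import *
c=optics.camera_info('wrist');im=optics.grab_frame('wrist')
u,v=map(int,proj(c,(.5382,.2048,.068),True));print(u,v)
a=cv2.resize(im[v-60:v+60,u-75:u+75,::-1],(600,480),interpolation=3)
c=optics.camera_info('scene');im=optics.grab_frame('scene');u,v=map(int,proj(c,(.5382,.2048,.07)))
cv2.imwrite('pics/w11.png',cv2.resize(np.hstack([a,cv2.resize(im[v-24:v+24,u-30:u+30,::-1],(600,480),interpolation=3)]),(800,320)))
go((.5103,.0727,.058),-.209)
E
```

```text
time: 43.45
tool_pos: [0.5389, 0.2051, 0.0876]
tool_rot: [0.0, 0.777, 0.629, 0.0]
contact_force: [-1.2, 0.1, 4.2]
gripper_width: 0.412
grasp_force: 60.6
time: 43.95
tool_pos: [0.5359, 0.2043, 0.1481]
tool_rot: [-0.002, 0.777, 0.629, -0.003]
contact_force: [0.2, 0.0, 0.6]
gripper_width: 1.0
grasp_force: 0.0
time: 44.25
tool_pos: [0.5395, 0.2052, 0.1851]
272 200
t 44.35 tcp [0.5379 0.2048 0.1819] yaw -0.2095 tilt [-0.0012 -0.0003] q6 0.44 -> {'dx': np.float64(-0.1686), 'dy': np.float64(0.0008), 'dz': np.float64(0.155), 'rz': np.float64(-0.0003), 'deg': np.float64(0.0)}
```

View pics/w11.png

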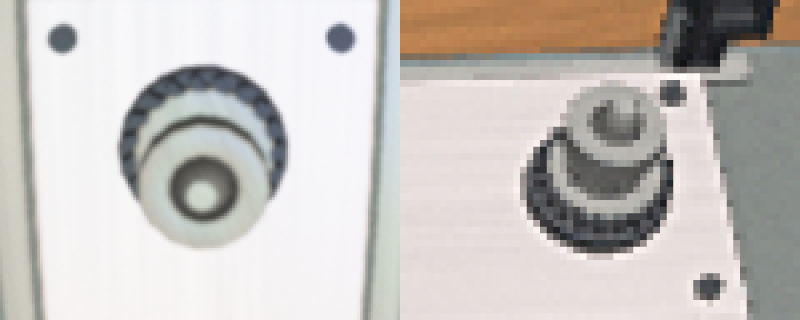

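The collar is home on top of the stack. Now for the handle.

```bash

python3 -m inch '[{"dx":-0.06,"dy":0,"dz":0,"rx":0,"ry":0,"rz":0},{"dx":-0.12,"dy":0.001,"dz":0,"rx":0,"ry":0,"rz":0},{"dx":-0.169,"dy":0.001,"dz":0.02,"rx":0,"ry":0,"rz":0},{"dx":-0.169,"dy":0.001,"dz":0.06,"rx":0,"ry":0,"rz":0},{"dx":-0.169,"dy":0.001,"dz":0.06,"rx":0,"ry":0,"rz":0}]' |head -2
python3 -c "import h;h.go((.5103,.0727,.058),-.209)"
```

```text
time: 44.85
tool_pos: [0.5067, 0.0715, 0.1285]
t 44.85 tcp [0.5067 0.0715 0.1285] yaw -0.2117 tilt [-0.0114  0.0002] q6 0.21 -> {'dx': np.float64(0.0026), 'dy': np.float64(0.005), 'dz': np.float64(0.0881), 'rz': np.float64(-0.0018), 'deg': np.float64(0.2)}
```

```bash

python3 -m inch '[{"dx":0,"dy":0.001,"dz":0.05,"rx":0,"ry":0,"rz":0},{"dx":0,"dy":0.001,"dz":0.09,"rx":0,"ry":0,"rz":0},{"dx":0,"dy":0.001,"dz":0.09,"rx":0,"ry":0,"rz":0},{"dx":0,"dy":0.001,"dz":0.09,"rx":0,"ry":0,"rz":0}]' 
python3 -m inch '[{"dx":0,"dy":0,"dz":0,"rx":0,"ry":0,"rz":0},{"dx":0,"dy":0,"dz":0,"rx":0,"ry":0,"rz":0},{"dx":0,"dy":0,"dz":0,"rx":0,"ry":0,"rz":0},{"dx":0,"dy":0,"dz":0,"rx":0,"ry":0,"rz":0},{"dx":0,"dy":0,"dz":0,"rx":0,"ry":0,"rz":0}]' -1
python3 -c "import h;h.go((.5372,.1999,.058),-.209)"
```

```text
time: 45.25
tool_pos: [0.5117, 0.073, 0.0627]
tool_rot: [-0.0, 0.777, 0.63, -0.001]
contact_force: [1.4, -0.5, 0.2]
gripper_width: 0.998
grasp_force: 0.0
time: 45.75
tool_pos: [0.5102, 0.0729, 0.0633]
tool_rot: [-0.002, 0.777, 0.629, -0.002]
contact_force: [-12.6, 2.7, 8.2]
gripper_width: 0.214
grasp_force: 58.6
t 45.75 tcp [0.5102 0.0729 0.0633] yaw -0.2095 tilt [-0.0055  0.001 ] q6 0.21 -> {'dx': np.float64(0.1623), 'dy': np.float64(0.0), 'dz': np.float64(0.0066), 'rz': np.float64(-0.0003), 'deg': np.float64(0.0)}
```

```bash

python3 -m inch '[{"dx":0.01,"dy":-0.002,"dz":0,"rx":0,"ry":0,"rz":0},{"dx":0.025,"dy":-0.002,"dz":0,"rx":0,"ry":0,"rz":0},{"dx":0.045,"dy":-0.002,"dz":0,"rx":0,"ry":0,"rz":0},{"dx":0.065,"dy":-0.002,"dz":0,"rx":0,"ry":0,"rz":0},{"dx":0.085,"dy":-0.002,"dz":0,"rx":0,"ry":0,"rz":0}]' 
python3 -m inch '[{"dx":0.02,"dy":0,"dz":0,"rx":0,"ry":0,"rz":0},{"dx":0.04,"dy":0,"dz":0,"rx":0,"ry":0,"rz":0},{"dx":0.055,"dy":0,"dz":0,"rx":0,"ry":0,"rz":0},{"dx":0.065,"dy":0,"dz":0,"rx":0,"ry":0,"rz":0},{"dx":0.07,"dy":0,"dz":0,"rx":0,"ry":0,"rz":0}]' 
python3 -c "import h;h.go((.5372,.1999,.0633),-.209)"
```

```text
time: 46.25
tool_pos: [0.5242, 0.1385, 0.0633]
tool_rot: [0.001, 0.777, 0.629, -0.002]
contact_force: [-4.4, -5.9, 6.0]
gripper_width: 0.215
grasp_force: 58.8
time: 46.75
tool_pos: [0.5359, 0.1939, 0.0633]
tool_rot: [0.0, 0.777, 0.63, -0.001]
contact_force: [-4.1, -3.0, 7.5]
gripper_width: 0.214
grasp_force: 58.7
t 46.75 tcp [0.5359 0.1939 0.0633] yaw -0.2089 tilt [-0.0014 -0.0016] q6 0.43 -> {'dx': np.float64(0.0076), 'dy': np.float64(0.0), 'dz': np.float64(0.0), 'rz': np.float64(0.0001), 'deg': np.float64(-0.0)}
```

```bash

python3 -m inch '[{"dx":0.004,"dy":0,"dz":0,"rx":0,"ry":0,"rz":0},{"dx":0.007,"dy":0,"dz":0,"rx":0,"ry":0,"rz":0},{"dx":0.007,"dy":0,"dz":0,"rx":0,"ry":0,"rz":0}]' 
python3 -m inch '[{"dx":0.003,"dy":0,"dz":0,"rx":0,"ry":0,"rz":0},{"dx":0.004,"dy":0,"dz":0,"rx":0,"ry":0,"rz":0},{"dx":0.004,"dy":0,"dz":0,"rx":0,"ry":0,"rz":0}]' 
python3 -c "import h;h.go((.5372,.1999,.0633),-.209)"
```

```text
time: 47.05
tool_pos: [0.5368, 0.1984, 0.0633]
tool_rot: [0.001, 0.777, 0.63, -0.002]
contact_force: [-4.8, -5.8, 7.2]
gripper_width: 0.211
grasp_force: 59.0
time: 47.35
tool_pos: [0.5368, 0.1984, 0.0633]
tool_rot: [0.002, 0.777, 0.63, -0.005]
contact_force: [-8.5, -15.9, 12.5]
gripper_width: 0.216
grasp_force: 59.5
t 47.35 tcp [0.5368 0.1984 0.0633] yaw -0.2088 tilt [-0.0047 -0.0096] q6 0.44 -> {'dx': np.float64(0.002), 'dy': np.float64(0.0001), 'dz': np.float64(0.0), 'rz': np.float64(0.0001), 'deg': np.float64(-0.0)}
```

The carriage is at the inner stop: the force rises with no motion. I'll relax, release and rise.

```bash

python3 -m inch '[{"dx":-0.004,"dy":0,"dz":0,"rx":0,"ry":0,"rz":0},{"dx":-0.004,"dy":0,"dz":0,"rx":0,"ry":0,"rz":0}]' |sed -n 2,4p
python3 -m inch '[{"dx":0,"dy":0,"dz":0,"rx":0,"ry":0,"rz":0},{"dx":0,"dy":0,"dz":0,"rx":0,"ry":0,"rz":0},{"dx":0,"dy":0,"dz":0,"rx":0,"ry":0,"rz":0},{"dx":0,"dy":0,"dz":-0.03,"rx":0,"ry":0,"rz":0},{"dx":0,"dy":0,"dz":-0.08,"rx":0,"ry":0,"rz":0}]' 1 | head -2
python3 -m inch '[{"dx":-0.06,"dy":0,"dz":-0.04,"rx":0,"ry":0,"rz":0},{"dx":-0.12,"dy":0,"dz":-0.08,"rx":0,"ry":0,"rz":0},{"dx":-0.18,"dy":0,"dz":-0.08,"rx":0,"ry":0,"rz":0},{"dx":-0.2,"dy":0,"dz":-0.08,"rx":0,"ry":0,"rz":0},{"dx":-0.2,"dy":0,"dz":-0.08,"rx":0,"ry":0,"rz":0}]'
python3 - <<'E'
from h import *
c=optics.camera_info('wrist');im=optics.grab_frame('wrist');print(np.round(proj(c,(.5369,.1985,.092),True),1))
b=optics.grab_frame('scene')
cv2.imwrite('pics/w12.png',np.hstack([cv2.resize(im,(400,300)),cv2.resize(b[90:240,290:490],(400,300))])[...,::-1])
E
```

```text
tool_pos: [0.5368, 0.1984, 0.0633]
tool_rot: [0.0, 0.777, 0.629, -0.001]
contact_force: [-4.4, -4.0, 6.1]
time: 48.05
tool_pos: [0.5346, 0.199, 0.1233]
time: 48.55
tool_pos: [0.504, 0.0405, 0.1913]
tool_rot: [0.001, 0.778, 0.628, 0.0]
contact_force: [0.5, 0.8, -0.5]
gripper_width: 0.997
grasp_force: 0.0
[271.9  -3.4]
```

View pics/w12.png

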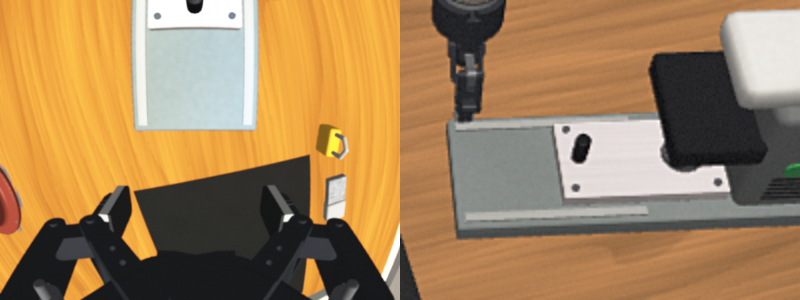

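The mat is empty and the carriage is home with the stack under the guard. The padlock and brush are untouched and the robot is clear. Handing in.

```bash
python3 -m inch '[{"dx":0,"dy":0,"dz":0,"rx":0,"ry":0,"rz":0},{"dx":0,"dy":0,"dz":0,"rx":0,"ry":0,"rz":0},{"dx":0,"dy":0,"dz":0,"rx":0,"ry":0,"rz":0}]'|head -2; python3 -c "from plant import ticket;print(ticket.job_done())"
```

```text
time: 48.95
tool_pos: [0.504, 0.0439, 0.1901]
the job is handed in; nothing more can be done
None
```

I handed the job in at about 49 s, with no verdict returned: flange, cutter, both spacers and collar are on the post in order, the carriage is back against its inner stop under the guard, and I left the padlock, brush and red look-alike alone.

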